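# Lay up the soup tray and the water tray

### The arm

A 6-joint arm with a two-finger parallel gripper is mounted at the origin on the work surface. World frame = base frame: x ahead of the robot, y to its left, z up, the work surface at z = 0. Lengths are in m, angles in rad, forces in N, time in s.
With the tool pointing down it reaches from about 0.375 to 0.9 m from the base axis. Payload 3.1 kg.
Tool frame: the origin (TCP) lies between the finger pads; the fingertips stand manip.finger_overhang ahead of it and the grasp point (between the pads) lies 5 mm behind it (manip.finger_overhang is the distance from the TCP to the fingertips, in m); z points along the fingers, y is the line along which they close (so a half turn about z gives the same grasp; the last joint's range is limited). The gripper opens to 85 mm and grips with 20 to 120 N. Pads are 22 mm wide; open, the fingers measure 114 mm over their backs; the gripper's body (76 mm by 85 mm) begins 54 mm behind the grasp point. The pads swing forward as they close: fully open they stand 13 mm farther back than shut.
Start: joints at [-1.438, 0.527, 1.433, -0, 1.181, -0.178], TCP at [0.192, -0.595, 0.212] pointing down, gripper open.
Joint ranges: [-3.08, 3.08], [-0.75, 2.2], [0.22, 2.44], [-1.43, 4.57], [0, 2.65], [-2.85, 2.85]. Speed limits (rad/s): [2.79, 2.79, 3.14, 3.14, 3.14, 3.14].

### API

Orientations are given as a unit quaternion [x, y, z, w].
In Python, from station import manip gives the robot as it stands.
- The arm moves only by the tool drive_tool, never from a script. Its argument "plan" is a list of rows, each a list of 7 numbers: the shift along the tool's x, y, z in m, then the turn, a rotation vector about the tool's x, y, z in degrees, then the opening, from -1 (shut) to 1 (fully open). In form: [[x, y, z, wx, wy, wz, gripper], ...]. A call has 1 to 10 rows; each row shifts and turns the commanded pose from where the row before left it, along the tool's axes as they then stand; what a row does not reach is not made up. A row lasts 1/10 s, in which the tool goes at most 50 mm and 8.59 degrees, less where a joint would pass 70% of its speed; a pose out of reach is approached as far as the arm can. A call is refused whole if a number of a shift passes 0.05 or a number of a turn 8.59, either way. A call with a gripper value outside its range is refused whole. The fingers move at their own pace and stop on an object; "newtons" is the grip in N (left out, the last holds). Time passes only in rows, so rows that do not move let the fingers close. It gives the time, the measured TCP pose, the force, the opening and the grip force at its end, in the units of the state.
- manip.sense(): the state, without advancing time (a new reading comes with each control period).
- manip.snapshot(name): name is "scene" or "top"; returns a dict with "image" (384x512x3 uint8, red, green, blue), "z_map" (384x512 float32, m along the optical axis (not along the pixel's ray), 0 where there is no reading), "fov_y" (degrees; the focal length in pixels is half the picture's height over the tangent of half this angle, whatever the lens; pixels are square), "cx", "cy" (the principal point, pixels), "k1" (the pictures are not rectified: a ray, as slopes to the right and down, at radius r is drawn at 1 + k1 r^2 times it, then the intrinsics apply), "extrinsics" (4x4, takes a point from camera to world coordinates). Camera axes: x right, y up, looking along -z (the intrinsics and any distortion apply to the point x, -y, -z); pixel columns grow to the right and rows downward; lengths in m; the calibration is good to about 2 mm. A picture is of the moment at which its call begins.
- manip.sign_off(): hands the job in; it is judged then, once.
The state is a dict: "t": time; "q": joint angles; "qd": joint speeds; "tau": joint torques, N m; "tcp_pos": TCP position; "tool_rot": TCP orientation; "force": force on the tool from outside, world axes, zero at the start; "ft_torque": the same for the moment, N m; "finger_gap": opening from 0.0 (shut) to 1.0 (fully open); "gripper_force": force on a finger pad.
Only numpy, scipy, OpenCV 4.12 (cv2) and the standard library are available. Lean on these libraries where they do the work, as an engineer would, in place of code of your own. Each camera call takes 0.05 s, during which the arm holds its last target. There are 200 camera calls.

### The job

Lay up the two lunch trays from the washed things on the plank. The blue tray is for soup: set the white soup bowl down gently in its big round well, the steel tumbler in its small round well, and lay the stainless steel serving spoon, face up, in its long slot; the yellow tray is for water: the empty orange pitcher goes in its big round well and the orange tumbler in its small one. Everything must stand or lie flat on the floor of its recess, and the wooden spoon and the green tumbler stay where they are.

Things in the scene. Friction and masses are not known exactly. Their poses are not given: they have to be found in the camera images.
- tray_blue: Blue plastic meal tray, 262 (y) x 206 (x) x 14 mm, fixed. Origin: centre of underside, z up. Recesses 6 mm deep, floors 8 mm above the origin: big round well 126 mm across, centre x +32, y +55 mm; small round well 76 mm across, centre x +32, y -75; slot 232 (along y) x 56 mm, centre x -67, y 0. It takes the soup kit: bowl, steel tumbler, steel spoon.
- tray_yellow: Yellow plastic meal tray, 262 (y) x 206 (x) x 14 mm, fixed. Origin: centre of underside, z up. Recesses 6 mm deep, floors 8 mm above the origin: big round well 126 mm across, centre x +32, y +55 mm; small round well 76 mm across, centre x +32, y -75; slot 232 (along y) x 56 mm, centre x -67, y 0. It takes the water kit: pitcher and orange tumbler. Its slot stays empty.
- bowl: White ceramic soup bowl, rim 124 mm across, 60 mm high, foot 96 mm across, about 350 g. Wall 8 mm thick, nearly upright over the top 25 mm; middle of the wall there 58 mm from the axis. Inside floor 8 mm above the underside. Pinch the wall from above, one finger inside, one outside. Origin: centre of underside, z up; round, yaw is of no account.
- spoon_steel: Stainless serving spoon, 204 mm long, oval bowl 68 x 38 mm at its +x end, about 90 g. Origin: mid-length, at the level of its underside; x along the spoon, z up (face up, as at the start). Handle 14 mm wide, 7 mm thick; at x -10 mm, near its balance point, it lies 6 to 14 mm above the surface beneath. May lie in the slot either way round.
- tumbler_steel: Stainless steel tumbler, straight-sided and open at the top, 58 mm across, 90 mm high, wall 3 mm, about 90 g. Origin: centre of its underside, z up. Grip it across the outside. For the blue tray.
- tumbler_orange: Orange plastic tumbler, straight-sided and open at the top, 58 mm across, 90 mm high, wall 3 mm, about 90 g. Origin: centre of its underside, z up. Grip it across the outside. For the yellow tray.
- pitcher: Orange plastic pitcher, empty, 112 mm across the top, foot 104 mm, 175 mm high, about 220 g. Origin: centre of underside, z up; handle along +x, lip -x. Handle: loop 16 mm wide (y); level top arm from the wall to x 107 mm, z 146 to 162; upright grip x 92 to 107. From above grip the top arm across its 16 mm at x 84, z 152. Its handle may point any way clear of the tumbler.
- tumbler_green: Green plastic tumbler, straight-sided and open at the top, 58 mm across, 90 mm high, wall 3 mm, about 90 g. Origin: centre of its underside, z up. Grip it across the outside. Not wanted: leave it standing where it is.
- spoon_wood: Wooden spoon, 204 mm long, oval bowl 68 by 38 mm at its +x end, round handle 13 mm thick. Origin: below the middle of its length, at the level of its underside. Not wanted: leave it lying where it is.
There are look-alikes about, which are no part of the job. Of the things that look like the pitcher, take the one that is farthest to the robot's right at the start. Several things look just like the tumbler_steel: the one meant starts farthest to the robot's right.

How it is judged:
By the outcome, as a careful person would: the job done as asked, in the order asked, and still so for the second after the job is handed in, with the robot touching nothing.
It also fails if it takes over 144 s, if anything falls off the work surface, if the arm or the gripper's body presses on something with over 40 N, if the wrist force passes 120 N, or if a joint passes its speed limit or range.

## Working session

There is one attempt and no reset: what is moved stays moved. The work goes in short steps, Python scripts to look and compute and a tool call to move; the robot and the scene stay as the last step left them, time stands still between calls to the robot, and variables do not carry over. Pictures are saved under pics/ and viewed, at most 16 in all, crops included, and the job is handed in when it is done.

Besides the shell and the picture viewer there is one more tool, called after ">>>" as a command line: name --pt "numbers of a row" for each row, then --argument value for the rest. drive_tool: Moves the arm, as the interface text tells. Its arguments: {"type":"object","properties":{"plan":{"type":"array"},"newtons":{"type":"number"}},"required":["plan"]}

```bash
mkdir -p pics; ls
cat > h.py <<'E'
import numpy as np, cv2
from station import manip
def snap(n):
    s=manip.snapshot(n); return s
def world(s):
    im=s["image"]; H,W=im.shape[:2]; f=H/2/np.tan(np.radians(s["fov_y"])/2)
    u,v=np.meshgrid(np.arange(W),np.arange(H))
    K=np.array([[f,0,s["cx"]],[0,f,s["cy"]],[0,0,1.]])
    p=cv2.undistortPoints(np.stack([u,v],-1).reshape(-1,1,2).astype(float),K,np.array([s["k1"],0,0,0,0.])).reshape(H,W,2)
    z=s["z_map"]; E=np.array(s["extrinsics"])
    pc=np.stack([p[...,0]*z,-p[...,1]*z,-z],-1)
    P=pc@E[:3,:3].T+E[:3,3]; P[z==0]=np.nan
    return P
def save(im,n): cv2.imwrite("pics/"+n,im[...,::-1])
E
python3 - <<'E'
from h import *
import pickle
print(manip.sense(),manip.finger_overhang)
for n in("scene","top"):
    s=snap(n); save(cv2.resize(s["image"],(800,600)),n+"0.png"); pickle.dump(dict(s),open(n+"0.pkl","wb")); print(n,s["fov_y"],s["cx"],s["cy"],s["k1"],np.round(s["extrinsics"],3).tolist(),(s["z_map"]==0).mean())
E
```

```text
pics
{'t': 0.0, 'q': array([-1.43748736e+00,  5.28480097e-01,  1.43388136e+00, -5.28996270e-05,
        1.18144394e+00, -1.78548353e-01]), 'qd': array([ 0.00179288, -0.00087406, -0.00105816, -0.00085396,  0.00148366,
       -0.0005369 ]), 'tau': array([-3.51344306e-04, -4.42352092e+01, -1.78025544e+01, -3.46898105e-04,
        8.45113420e-03, -8.72232590e-06]), 'tcp_pos': array([ 0.19164798, -0.59408928,  0.2107318 ]), 'tool_rot': array([ 9.87865570e-01,  1.55307410e-01,  5.70871812e-07, -1.10664264e-03]), 'force': array([ 0.28227088,  0.24385055, -0.61399459]), 'ft_torque': array([ 0.01328854, -0.05439543, -0.02733459]), 'gripper_force': 0.0, 'finger_gap': 0.9981822934749217} 0.014
scene 50.229241133785926 253.422552533149 186.4526273724278 -0.13932264449072565 [[-0.443, -0.574, 0.689, 1.312], [0.896, -0.281, 0.343, 0.437], [-0.003, 0.769, 0.639, 0.814], [0.0, 0.0, 0.0, 1.0]] 0.004007975260416667
top 45.05498960269468 257.7694569707951 193.60136169505526 -0.10253132603926829 [[0.008, 0.997, -0.075, 0.333], [-1.0, 0.007, -0.013, -0.013], [-0.012, 0.075, 0.997, 1.494], [0.0, 0.0, 0.0, 1.0]] 0.004053751627604167
```

View pics/scene0.png

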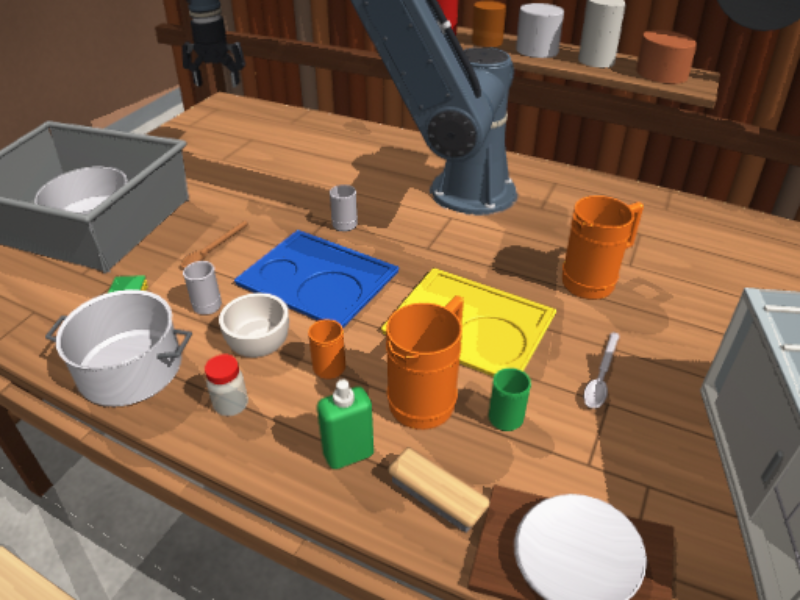

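View pics/top0.png

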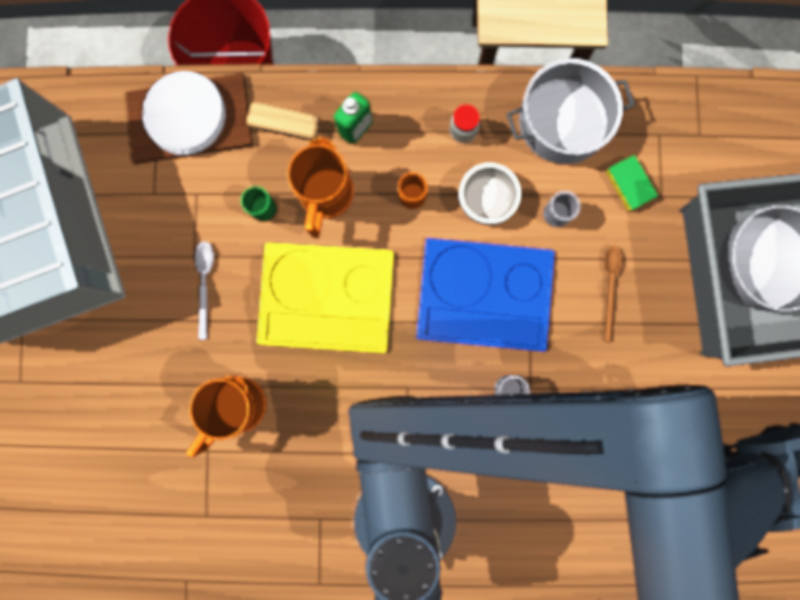

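The scene view shows a blue tray with an orange tumbler and bowl in front of it, and a yellow tray with two orange pitchers. In the top view (800x600, up = +x, left = +y) I find:
- **Bowl:** (490,193).
- **Steel tumblers:** (563,208), which is farthest right and so the target, and a decoy at (512,388).
- **Pitchers:** (320,180), the rightmost and so the target, and a decoy at (225,410).
- **Other tumblers:** orange (412,188), green (258,203).
- **Steel spoon:** (204,290), with its bowl end up.

Next I measure positions from both views.

```bash
cat > m.py <<'E'
from h import *
import pickle
def hsvmask(im,lo,hi): return cv2.inRange(cv2.cvtColor(im,cv2.COLOR_RGB2HSV),lo,hi)>0
def circ(P):  # algebraic circle fit xy
    x,y=P[:,0],P[:,1]; A=np.c_[2*x,2*y,np.ones(len(x))]; c=np.linalg.lstsq(A,x*x+y*y,rcond=None)[0]
    return c[0],c[1],np.sqrt(c[2]+c[0]**2+c[1]**2)
def tray(P,im,col):
    lo,hi=((100,120,60),(125,255,255)) if col=="blue" else ((25,150,120),(35,255,255))
    m=hsvmask(im,lo,hi)&(np.abs(P[...,2])<.05)&(np.abs(P[...,1])<.4)&(P[...,0]>.3)
    m=cv2.morphologyEx(m.astype(np.uint8),cv2.MORPH_OPEN,np.ones((3,3)))>0
    p=P[m]; r=cv2.minAreaRect((p[:,:2]*1000).astype(np.float32)); return r,p
if __name__=="__main__":
    for n in("top","scene"):
        s=pickle.load(open(n+"0.pkl","rb")); P=world(s); im=s["image"]; z=P[...,2]
        print(n)
        t=(np.abs(P[...,0]-.6)<.3)&(np.abs(P[...,1])<.3)&(np.abs(z)<.004); print("table z",np.median(z[t]))
        for c in("blue","yellow"):
            r,p=tray(P,im,c); print(c,np.round(r[0],1),np.round(r[1],1),round(r[2],2),"z pct",np.round(np.percentile(p[:,2],[5,25,50,75,95])*1000,1))
        # tall things: clusters by height in xy
        m=((z>.02)&(z<.3)&(P[...,0]>.3)&(P[...,0]<.95)&(np.abs(P[...,1])<.45)).astype(np.uint8)
        k,l,st,ct=cv2.connectedComponentsWithStats(m)
        for i in range(1,k):
            if st[i,4]<60: continue
            q=P[l==i]; zt=np.percentile(q[:,2],98); rim=q[q[:,2]>zt-.006]; 
            hull=cv2.minEnclosingCircle((rim[:,:2]*1000).astype(np.float32))
            print(i,st[i,:5].tolist(),"mean rgb",im[l==i].mean(0).astype(int),"ztop",round(zt*1000,1),"encl",np.round(hull[0],1),round(hull[1],1),"fit",np.round(np.array(circ(rim))*1000,1))
E
python3 m.py
```

```text
top
table z 0.00020967758130319147
blue [ 463.7 -165.4] [267.5 208. ] 84.93 z pct [ 3.8  7.6 10.8 14.1 17.9]
yellow [457.  168.8] [273.6 215.4] 86.93 z pct [ 3.3  7.5 10.8 14.  18.2]
1 [325, 38, 78, 67, 1562] mean rgb [144 143 146] ztop 106.0 encl [ 834.9 -330.6] 99.6 fit [ 833.5 -329.9   95.1]
2 [122, 47, 26, 51, 801] mean rgb [222 221 222] ztop 50.4 encl [843.5 446.1] 77.7 fit [842.6 464.6  72.8]
21 [214, 58, 24, 34, 545] mean rgb [ 81 135  88] ztop 164.4 encl [816.8 107.8] 8.9 fit [816.4 107.8   6.4]
26 [151, 66, 75, 87, 2001] mean rgb [173 116  62] ztop 176.4 encl [681.2 166.8] 62.0 fit [678.  165.8  54.1]
27 [288, 67, 19, 24, 371] mean rgb [191  70  61] ztop 95.4 encl [ 812.4 -118.2] 26.5 fit [ 812.7 -118.7   19. ]
54 [389, 102, 11, 23, 122] mean rgb [ 70 200  90] ztop 35.5 encl [ 708.6 -448.7] 33.8 fit [ 709.8 -445.1   19.5]
55 [294, 105, 39, 39, 507] mean rgb [207 204 198] ztop 66.3 encl [ 665.  -167.5] 61.3 fit [ 664.8 -167.4   57.3]
56 [254, 110, 19, 23, 226] mean rgb [145  71  21] ztop 93.6 encl [671.  -11.1] 29.0 fit [671.1 -11.4  27.3]
58 [154, 119, 23, 22, 269] mean rgb 
[... 774 characters left out ...]
l [684.6 164.6] 62.8 fit [680.9 166.7  55. ]
16 [197, 204, 24, 35, 677] mean rgb [169  82  25] ztop 90.9 encl [674.7 -11. ] 30.2 fit [674.4 -11.3  27.5]
17 [131, 226, 27, 37, 731] mean rgb [183 102  93] ztop 93.0 encl [ 816.9 -118.5] 27.9 fit [ 817.1 -117.5   19. ]
18 [312, 236, 28, 36, 767] mean rgb [ 36 108  53] ztop 91.0 encl [646.1 300.8] 29.2 fit [646.3 301.4  26.8]
19 [202, 243, 37, 55, 1507] mean rgb [ 67 147  85] ztop 162.8 encl [820.9 109.2] 9.4 fit [820.9 109.6   6.6]
20 [248, 286, 72, 52, 1472] mean rgb [221 182 125] ztop 42.9 encl [827.4 260.9] 74.8 fit [828.7 261.7  44. ]
32 [329, 316, 43, 68, 1661] mean rgb [231 228 229] ztop 48.3 encl [846.7 446.4] 79.8 fit [848.3 467.4  73.4]
```

```bash
cat > m2.py <<'E'
from m import *
def cast(s,uv,z):
    H=384; f=H/2/np.tan(np.radians(s["fov_y"])/2); K=np.array([[f,0,s["cx"]],[0,f,s["cy"]],[0,0,1.]])
    p=cv2.undistortPoints(np.asarray(uv,float).reshape(-1,1,2),K,np.array([s["k1"],0,0,0,0.])).reshape(-1,2)
    E=np.array(s["extrinsics"]); d=np.c_[p[:,0],-p[:,1],-np.ones(len(p))]@E[:3,:3].T; o=E[:3,3]
    return (o+d*((z-o[2])/d[:,2])[:,None])[:,:2]*1000
if __name__=="__main__":
    for n in("top","scene"):
        s=pickle.load(open(n+"0.pkl","rb")); P=world(s); im=s["image"]; z=P[...,2]; print(n)
        for c,lo,hi in(("blue",(100,120,60),(125,255,255)),("yellow",(25,120,100),(35,255,255))):
            m=(hsvmask(im,lo,hi)&(np.abs(z)<.05)&(np.abs(P[...,1])<.4)&(P[...,0]>.3)).astype(np.uint8)
            k,l,st,_=cv2.connectedComponentsWithStats(m); i=1+st[1:,4].argmax()
            v,u=np.nonzero(l==i); q=cast(s,np.c_[u,v],.014); r=cv2.minAreaRect(q.astype(np.float32)); print(c,"centroid",q.mean(0).round(1),np.round(r[0],1),np.round(r[1],1),round(r[2],2))
        # spoon: low things near
        m=(P[...,0]>.36)&(P[...,0]<.66)&(P[...,1]>.34)&(P[...,1]<.52)&(np.abs(z)<.06)
        hs=cv2.cvtColor(im,cv2.COLOR_RGB2HSV); sm=(m&(hs[...,1]<60)).astype(np.uint8)
        k,l,st,_=cv2.connectedComponentsWithStats(sm)
        if k>1:
            i=1+st[1:,4].argmax(); v,u=np.nonzero(l==i); q=cast(s,np.c_[u,v],.009); c=q.mean(0); w=np.linalg.svd(q-c,full_matrices=False)[2][0]; w=w*np.sign(w[0]); t=(q-c)@w
            mid=c+w*(t.max()+t.min())/2; print("spoon",st[i].tolist(),"mid",mid.round(1),"len",np.ptp(t).round(1),"dir",np.degrees(np.arctan2(w[1],w[0])).round(1),"ends",(c+w*t.min()).round(1),(c+w*t.max()).round(1))
            for a in range(int(t.min()),int(t.max()),20):
                e=(t>=a)&(t<a+20); zz=z[l==i][e]; h=(q[e]-c)@np.array([-w[1],w[0]]); print(a,"w",np.ptp(h).round(0),"mean off",h.mean().round(1),"z",np.round(np.median(zz)*1000,1))
        # pitcher handle
        b=(P[...,0]>.55)&(P[...,0]<.74)&(P[...,1]>.08)&(P[...,1]<.26)&(z>.135)&(z<.19)
        q=P[b]*1000; c0=np.array([678,165.8]) if n=="top" else np.array([681,166.7]); r=np.hypot(*(q[:,:2]-c0).T); e=(r>68)&(r<112)
        hq=q[e]; print("handle",e.sum(),hq.mean(0).round(1),"rmax",r[e].max().round(1),"ang",np.degrees(np.arctan2(*(hq[:,:2].mean(0)-c0)[::-1])).round(1),"z pct",np.percentile(hq[:,2],[10,50,90]).round(1))
E
python3 m2.py
python3 - <<'E'
import cv2,numpy as np
a=cv2.imread("pics/top0.png")
import pickle
s=pickle.load(open("top0.pkl","rb"))["image"][...,::-1]
cv2.imwrite("pics/c1.png",cv2.resize(s[80:280,110:370],None,fx=3,fy=3,interpolation=cv2.INTER_CUBIC))
E
```

```text
top
blue centroid [ 463.3 -164.7] [ 463.8 -164.8] [266.2 208.1] 84.91
yellow centroid [455.3 165.7] [455.9 166.2] [269.9 213.4] 86.82
spoon [125, 155, 12, 63, 404] mid [467.4 422.7] len 203.1 dir 0.7 ends [365.9 421.4] [569. 424.]
-116 w 17.0 mean off -0.3 z 5.7
-96 w 17.0 mean off -0.3 z 8.0
-76 w 17.0 mean off 0.0 z 9.1
-56 w 17.0 mean off 0.3 z 10.2
-36 w 10.0 mean off 0.7 z 12.6
-16 w 10.0 mean off 0.6 z 12.7
4 w 17.0 mean off -0.2 z 13.4
24 w 33.0 mean off 0.4 z 9.0
44 w 37.0 mean off -1.1 z 4.8
64 w 37.0 mean off 0.4 z 8.9
84 w 13.0 mean off 1.2 z 12.9
handle 91 [589.1 179.4 159.7] rmax 110.0 ang 171.3 z pct [152.4 161.1 165.4]
scene
blue centroid [ 474.9 -155.6] [ 471.6 -161.1] [271.3 218.1] 85.09
yellow centroid [449.7 195.2] [464.9 167.7] [270.3 219.7] 86.44
spoon [373, 213, 23, 48, 382] mid [471.7 422.8] len 197.5 dir 0.1 ends [372.9 422.7] [570.5 422.9]
-121 w 16.0 mean off -0.1 z 8.4
-101 w 14.0 mean off 0.2 z 9.6
-81 w 15.0 mean off -0.3 z 11.6
-61 w 13.0 mean off 0.3 z 12.2
-41 w 13.0 mean off -0.2 z 13.9
-21 w 11.0 mean off 0.2 z 14.3
-1 w 24.0 mean off -0.3 z 12.2
19 w 36.0 mean off 0.1 z 7.4
39 w 36.0 mean off -0.1 z 4.9
59 w 29.0 mean off 0.2 z 7.6
handle 93 [590.9 183.4 156.8] rmax 108.4 ang 169.5 z pct [141.2 160.8 163.3]
```

View pics/c1.png

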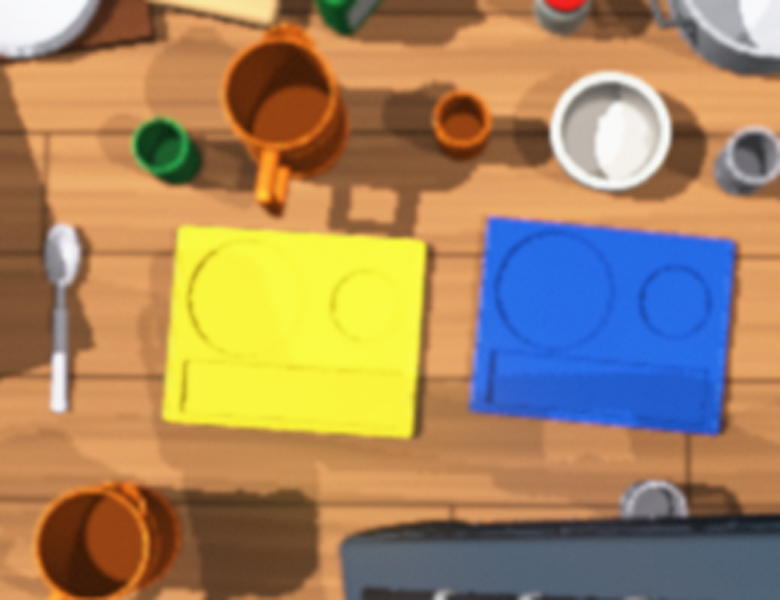

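The crop confirms both trays are turned by only a few degrees, with the big well at far left (+y), the small well at far right and the slot toward the robot. The pitcher's handle points toward the robot. The two views agree to about 4 mm, so I use their means, and the heights match the text. First I turn the wrist so tool x = +y world and tool y = +x world, then approach the bowl's near wall.

>>> drive_tool --pt "0 0 -0.005 0 0 -8.0 1" --pt "0 0 -0.005 0 0 -8.0 1" --pt "0 0 -0.005 0 0 -8.0 1" --pt "0 0 -0.005 0 0 -8.0 1" --pt "0 0 -0.005 0 0 -8.0 1" --pt "0 0 -0.005 0 0 -8.0 1" --pt "0 0 -0.005 0 0 -8.0 1" --pt "0 0 -0.005 0 0 -8.0 1" --pt "0 0 -0.005 0 0 -8.0 1" --pt "0 0 0 0 0 0 1"

```text
t: 1.1
tcp_pos: [0.1918, -0.595, 0.257]
tool_rot: [0.708, 0.706, -0.0, 0.0]
force: [-0.3, -0.3, -0.2]
finger_gap: 0.998
gripper_force: 0.0
```

>>> drive_tool --pt "0.05 0 0 0 0 0 1" --pt "0.05 0 0 0 0 0 1" --pt "0.05 0 0 0 0 0 1" --pt "0.05 0 0 0 0 0 1" --pt "0.023 0.042 0 0 0 0 1" --pt "0.023 0.042 0 0 0 0 1" --pt "0.023 0.042 0 0 0 0 1" --pt "0.023 0.042 0 0 0 0 1" --pt "0.023 0.042 0 0 0 0 1" --pt "0 0 0 0 0 0 1"

```text
t: 2.1
tcp_pos: [0.4065, -0.2772, 0.2564]
tool_rot: [0.707, 0.708, 0.001, 0.0]
force: [-0.9, -0.0, 0.2]
finger_gap: 0.997
gripper_force: 0.0
```

>>> drive_tool --pt "0.022 0.042 0 0 0 0 1" --pt "0.022 0.042 0 0 0 0 1" --pt "0.022 0.042 0 0 0 0 1" --pt "0.022 0.042 0 0 0 0 1" --pt "0.022 0.04 0 0 0 0 1" --pt "0 0 0.03 0 0 0 1" --pt "0 0 0.03 0 0 0 1" --pt "0 0 0.03 0 0 0 1" --pt "0 0 0 0 0 0 1" --pt "0 0 0 0 0 0 1"

```text
t: 3.1
tcp_pos: [0.6102, -0.1713, 0.1664]
tool_rot: [0.709, 0.706, -0.0, -0.001]
force: [0.7, -0.5, 0.3]
finger_gap: 1.001
gripper_force: 0.0
```

>>> drive_tool --pt "0.004 -0.001 0.03 0 0 0 1" --pt "0 0 0.03 0 0 0 1" --pt "0 0 0.03 0 0 0 1" --pt "0 0 0.015 0 0 0 1" --pt "0 0 0.013 0 0 0 1" --pt "0 0 0 0 0 0 1"

```text
t: 3.7
tcp_pos: [0.6096, -0.167, 0.0483]
tool_rot: [0.708, 0.706, -0.0, -0.0]
force: [-1.7, 0.8, 0.4]
finger_gap: 0.998
gripper_force: 0.0
```

Run:
```python
from h import *
print(manip.sense()["tcp_pos"])
a=snap("scene")["image"];b=snap("top")["image"]
x=cv2.resize(a[110:270,90:290],(500,400),interpolation=3); y=cv2.resize(b[80:240,220:380],(300,300),interpolation=3)
o=np.zeros((400,800,3),np.uint8);o[:,:500]=x;o[:300,500:]=y;save(o,"c2.png")
```

```text
[ 0.60962731 -0.16702825  0.04833424]
```

View pics/c2.png

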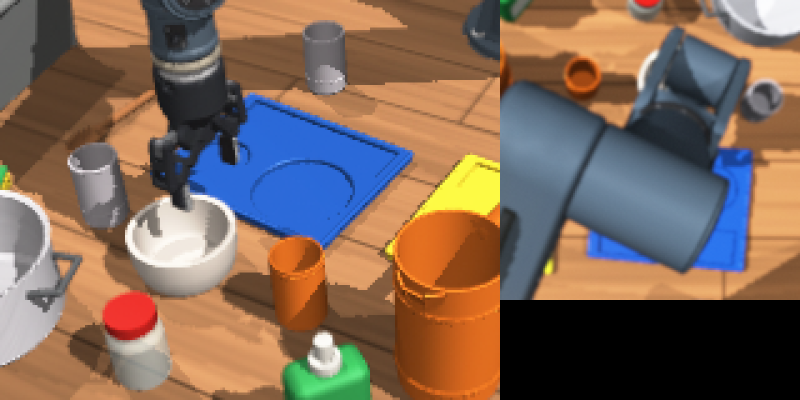

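The inner finger is inside the bowl at (185,195) and the other is outside at (232,150), so the near wall lies between them. Now I close.

>>> drive_tool --pt "0 0 0 0 0 0 -1" --pt "0 0 0 0 0 0 -1" --pt "0 0 0 0 0 0 -1" --pt "0 0 0 0 0 0 -1" --pt "0 0 0 0 0 0 -1" --pt "0 0 0 0 0 0 -1" --pt "0 0 0 0 0 0 -1" --pt "0 0 0 0 0 0 -1" --newtons 60

```text
t: 4.6
tcp_pos: [0.6097, -0.1668, 0.0487]
tool_rot: [0.708, 0.706, -0.0, -0.0]
force: [-0.1, -0.9, -0.4]
finger_gap: -0.0
gripper_force: 0.0
```

>>> drive_tool --pt "0 0 -0.005 0 0 0 -1" --pt "0 0 -0.01 0 0 0 -1" --pt "0 0 -0.015 0 0 0 -1" --pt "0 0 -0.015 0 0 0 -1" --pt "0 0 -0.015 0 0 0 -1" --pt "0 0 0 0 0 0 -1" --pt "0 0 0 0 0 0 -1"

```text
t: 5.3
tcp_pos: [0.6101, -0.1669, 0.1097]
tool_rot: [0.708, 0.706, 0.0, 0.001]
force: [0.2, -0.0, -1.1]
finger_gap: 0.001
gripper_force: 0.0
```

```bash
cat > b.py <<'E'
from m import *
# rim of white bowl near TCP, from both views
def bowl():
  t=manip.sense()["tcp_pos"]; print("tcp",t.round(4))
  for n in("scene","top"):
    s=snap(n);P=world(s);hs=cv2.cvtColor(s["image"],cv2.COLOR_RGB2HSV)
    m=(hs[...,1]<50)&(hs[...,2]>120)&(np.hypot(P[...,0]-t[0]-.058,P[...,1]-t[1])<.085)&(P[...,2]>.03)
    q=P[m]
    if len(q)<30: print(n,len(q)); continue
    zt=np.percentile(q[:,2],97); r=q[q[:,2]>zt-.008]; c=np.array(circ(r))*1000
    A=np.c_[r[:,0]-t[0]-.058,r[:,1]-t[1],np.ones(len(r))]; f=np.linalg.lstsq(A,r[:,2],rcond=None)[0]
    print(n,len(q),"ztop",(zt*1000).round(1),"zmin",(np.percentile(q[:,2],2)*1000).round(1),"fit",c.round(1),"tilt",f[:2].round(3))
  return s
bowl()
a=snap("scene")["image"]; save(cv2.resize(a[90:270,90:290],(600,540),interpolation=3),"c3.png")
E
python3 b.py
```

```text
tcp [ 0.6101 -0.1669  0.1097]
scene 996 ztop 325.0 zmin 31.1 fit [ 612.8 -165.    32.9] tilt [-0.065 -0.025]
top 64 ztop 286.1 zmin 32.2 fit [ 595.7 -118.2   22.1] tilt [-3.648  5.691]
```

View pics/c3.png

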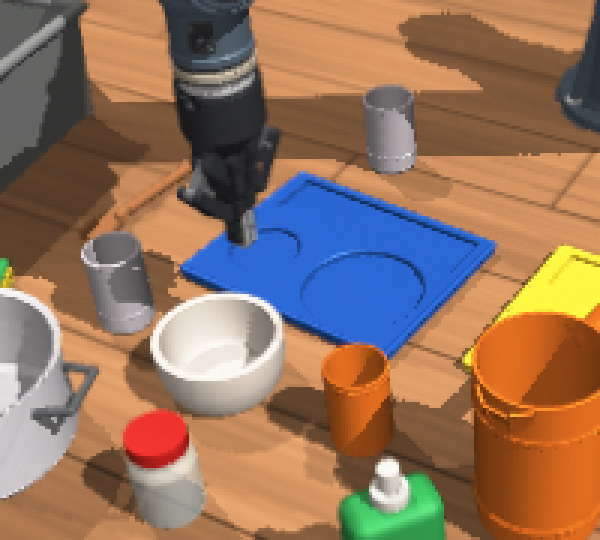

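The gripper shut empty at (240,235) and the bowl still stands at (218,350). I remeasure the bowl to see whether it moved.

```bash
cat > b2.py <<'E'
from m2 import *
for n in("scene","top"):
    s=snap(n);P=world(s);hs=cv2.cvtColor(s["image"],cv2.COLOR_RGB2HSV)
    m=(hs[...,1]<60)&(hs[...,2]>90)&(np.hypot(P[...,0]-.69,P[...,1]+.167)<.1)&(P[...,2]>.01)&(P[...,2]<.085)
    k,l,st,_=cv2.connectedComponentsWithStats(m.astype(np.uint8)); i=1+st[1:,4].argmax(); q=P[l==i]; 
    zt=np.percentile(q[:,2],97); r=q[q[:,2]>zt-.009]
    e=cv2.minEnclosingCircle((r[:,:2]*1000).astype(np.float32))
    print(n,len(q),(zt*1000).round(1),"fit",(np.array(circ(r))*1000).round(1),"encl",np.round(e[0],1),round(e[1],1),"xrange",np.percentile(r[:,0],[1,99]).round(3),"yrange",np.percentile(r[:,1],[1,99]).round(3))
    # finger tips: lowest dark points near TCP
    t=manip.sense()["tcp_pos"]; f=(np.hypot(P[...,0]-t[0],P[...,1]-t[1])<.04)&(P[...,2]>.075)&(P[...,2]<.2); g=P[f]
    lo=g[g[:,2]<np.percentile(g[:,2],15)]; print("  tip",lo.mean(0).round(4),g[:,2].min().round(4),"tcp",t.round(4))
E
python3 b2.py
```

```text
scene 1228 60.9 fit [ 670.8 -166.8   57.6] encl [ 669.2 -168.7] 64.3 xrange [0.61  0.731] yrange [-0.227 -0.107]
  tip [ 0.6169 -0.1622  0.1387] 0.1281 tcp [ 0.6092 -0.1666  0.1079]
top 63 67.4 fit [ 677.1 -142.3   33. ] encl [ 687.6 -118.7] 28.7 xrange [0.662 0.713] yrange [-0.132 -0.107]Traceback (most recent call last):
  File "b2.py", line 11, in <module>
    lo=g[g[:,2]<np.percentile(g[:,2],15)]; print("  tip",lo.mean(0).round(4),g[:,2].min().round(4),"tcp",t.round(4))
                ~~~~~~~~~~~~~^^^^^^^^^^^
    return _quantile_unchecked(
        a, q, axis, out, overwrite_input, method, keepdims, weights)
    return _ureduce(a,
                    func=_quantile_ureduce_func,
    ...<5 lines>...
                    overwrite_input=overwrite_input,
                    method=method)
    r = func(a, **kwargs)
    result = _quantile(arr,
                       quantiles=q,
    ...<2 lines>...
                       out=out,
                       weights=wgt)
    slices_having_nans = np.isnan(arr[-1, ...])
                                  ~~~^^^^^^^^^
IndexError: index -1 is out of bounds for axis 0 with size 0
```

Run:
```python
from m2 import *
s=snap("scene");P=world(s);im=s["image"]
print(manip.sense()["tcp_pos"],manip.sense()["q"].round(4),manip.finger_overhang)
for v in range(152,178,2): print(v,[(P[v,u].round(3).tolist(),im[v,u].tolist()) for u in (169,172)])
```

```text
[ 0.60930385 -0.16659767  0.10791111] [-0.4436  0.6622  1.5024  0.      0.9786 -0.4412] 0.014
152 [([0.626, -0.15, 0.205], [40, 40, 44]), ([0.61, -0.153, 0.194], [34, 35, 38])]
154 [([0.627, -0.15, 0.199], [37, 37, 41]), ([0.607, -0.157, 0.185], [33, 34, 37])]
156 [([0.62, -0.158, 0.186], [33, 33, 35]), ([0.612, -0.154, 0.182], [35, 35, 38])]
158 [([0.622, -0.156, 0.182], [39, 39, 42]), ([0.607, -0.159, 0.17], [35, 35, 39])]
160 [([0.623, -0.157, 0.175], [36, 37, 41]), ([0.606, -0.161, 0.162], [113, 114, 114])]
162 [([0.624, -0.157, 0.169], [28, 27, 31]), ([0.612, -0.157, 0.161], [110, 109, 109])]
164 [([0.619, -0.163, 0.157], [39, 39, 44]), ([0.612, -0.158, 0.154], [123, 122, 122])]
166 [([0.622, -0.161, 0.153], [38, 39, 43]), ([0.613, -0.158, 0.148], [132, 131, 131])]
168 [([0.622, -0.163, 0.146], [38, 38, 41]), ([0.613, -0.159, 0.141], [148, 148, 147])]
170 [([0.626, -0.16, 0.142], [32, 33, 36]), ([0.62, -0.155, 0.14], [135, 134, 134])]
172 [([0.497, -0.274, 0.008], [52, 103, 196]), ([0.496, -0.263, 0.01], [89, 104, 139])]
174 [([0.508, -0.266, 0.01], [44, 105, 215]), ([0.502, -0.258, 0.008], [43, 105, 215])]
176 [([0.515, -0.261, 0.009], [44, 105, 215]), ([0.511, -0.252, 0.009], [43, 104, 214])]
```

Run:
```python
from m2 import *
s=pickle.load(open("scene0.pkl","rb"));P=world(s);im=s["image"]
g=(np.hypot(P[...,0]-.192,P[...,1]+.595)<.085)&(P[...,2]>.1)
v,u=np.nonzero(g); z=P[...,2][g]; o=np.argsort(z)[:25]
print(P[g][o][::3].round(3).tolist(), list(zip(u[o],v[o]))[:3], im[g][o].mean(0))
# projected expected tip vs observed for present pose
s=snap("scene");E=np.array(s["extrinsics"]);f=192/np.tan(np.radians(s["fov_y"])/2)
for p in([.61,-.1667,.094],[.61,-.1667,.131],[.61,-.1667,.136]):
    c=E[:3,:3].T@(np.array(p)-E[:3,3]); a=np.array([c[0],-c[1]])/-c[2]; a=a*(1+s["k1"]*(a@a)); print(p,(a*f+[s["cx"],s["cy"]]).round(1))
```

```text
[[0.215, -0.634, 0.244], [0.185, -0.548, 0.246], [0.198, -0.638, 0.249], [0.219, -0.634, 0.249], [0.212, -0.636, 0.25], [0.198, -0.637, 0.253], [0.184, -0.543, 0.254], [0.176, -0.544, 0.255], [0.211, -0.63, 0.255]] [(np.int64(127), np.int64(55)), (np.int64(128), np.int64(54)), (np.int64(129), np.int64(53))] [42.96 40.   39.08]
[0.61, -0.1667, 0.094] [172.7 179.9]
[0.61, -0.1667, 0.131] [171.  169.5]
[0.61, -0.1667, 0.136] [170.7 168.1]
```

Both the start picture and this one put the fingertips about 33 mm higher than the reported TCP implies. The first pinch therefore closed above the rim. I apply a −33 mm height correction and watch the force on the way down.

>>> drive_tool --pt "0 0 0 0 0 0 1" --pt "0 0 0 0 0 0 1" --pt "0 0 0 0 0 0 1" --pt "0 0 0 0 0 0 1" --pt "0 0 0 0 0 0 1" --pt "0 0 0.02 0 0 0 1" --pt "0 0 0.02 0 0 0 1" --pt "0 0 0.02 0 0 0 1" --pt "0 0 0 0 0 0 1" --pt "0 0 0 0 0 0 1"

```text
t: 6.65
tcp_pos: [0.6097, -0.1668, 0.0487]
tool_rot: [0.708, 0.706, -0.0, -0.0]
force: [0.9, -0.7, 0.7]
finger_gap: 1.0
gripper_force: 0.0
```

>>> drive_tool --pt "0 0 0.01 0 0 0 1" --pt "0 0 0.01 0 0 0 1" --pt "0 0 0.007 0 0 0 1" --pt "0 0 0.005 0 0 0 1" --pt "0 0 0 0 0 0 1"

```text
t: 7.15
tcp_pos: [0.6091, -0.1665, 0.0157]
tool_rot: [0.708, 0.706, -0.0, -0.001]
force: [-0.9, 0.1, -0.1]
finger_gap: 0.998
gripper_force: 0.0
```

>>> drive_tool --pt "0 0 0 0 0 0 -1" --pt "0 0 0 0 0 0 -1" --pt "0 0 0 0 0 0 -1" --pt "0 0 0 0 0 0 -1" --pt "0 0 0 0 0 0 -1" --pt "0 0 0 0 0 0 -1" --pt "0 0 0 0 0 0 -1" --newtons 60

```text
t: 7.85
tcp_pos: [0.6098, -0.1668, 0.0171]
tool_rot: [0.708, 0.706, 0.0, 0.0]
force: [-1.8, -0.3, 2.4]
finger_gap: 0.104
gripper_force: 56.1
```

The opening is about 9 mm, which matches the wall. I lift and check.

>>> drive_tool --pt "0 0 -0.005 0 0 0 -1" --pt "0 0 -0.01 0 0 0 -1" --pt "0 0 -0.015 0 0 0 -1" --pt "0 0 -0.015 0 0 0 -1" --pt "0 0 -0.015 0 0 0 -1" --pt "0 0 0 0 0 0 -1" --pt "0 0 0 0 0 0 -1"

```text
t: 8.55
tcp_pos: [0.6101, -0.167, 0.0777]
tool_rot: [0.708, 0.706, 0.0, 0.001]
force: [0.5, 0.3, -3.7]
finger_gap: 0.106
gripper_force: 55.9
```

```bash
cat > b3.py <<'E'
from m2 import *
st0=manip.sense(); t=st0["tcp_pos"]; print("tcp",t.round(4),"F",st0["force"].round(1),"gap",round(st0["finger_gap"],3))
s=snap("scene");P=world(s);hs=cv2.cvtColor(s["image"],cv2.COLOR_RGB2HSV)
m=(hs[...,1]<60)&(hs[...,2]>90)&(np.hypot(P[...,0]-t[0]-.058,P[...,1]-t[1])<.085)&(P[...,2]>.012)&(P[...,2]<t[2]+.075)
k,l,st,_=cv2.connectedComponentsWithStats(m.astype(np.uint8)); i=1+st[1:,4].argmax(); q=P[l==i]
zt=np.percentile(q[:,2],95)
r=q[q[:,2]>zt-.012]; c=circ(r); rr=np.hypot(q[:,0]-c[0],q[:,1]-c[1]); r=q[(np.abs(rr-.058)<.008)&(q[:,2]>zt-.015)]
A=np.c_[r[:,0]-c[0],r[:,1]-c[1],np.ones(len(r))]; f=np.linalg.lstsq(A,r[:,2],rcond=None)[0]
print(len(q),"ztop",(zt*1000).round(1),"zlow",(np.percentile(q[:,2],1)*1000).round(1),"fit",(np.array(c)*1000).round(1),"rim plane slope",f.round(3))
E
python3 b3.py
```

```text
tcp [ 0.6101 -0.167   0.0777] F [ 0.5  0.3 -3.7] gap 0.106
1485 ztop 119.9 zlow 66.0 fit [ 671.3 -166.7   57.7] rim plane slope [-0.013 -0.     0.115]
```

Held level, lifted 60 mm, weight felt 3.7 N. I carry it over the big well and lower slowly.

>>> drive_tool --pt "0.011 -0.033 0 0 0 0 -1" --pt "0.011 -0.033 0 0 0 0 -1" --pt "0.011 -0.033 0 0 0 0 -1" --pt "0.011 -0.033 0 0 0 0 -1" --pt "0.011 -0.033 0 0 0 0 -1" --pt "0 0 0.015 0 0 0 -1" --pt "0 0 0.015 0 0 0 -1" --pt "0 0 0.01 0 0 0 -1" --pt "0 0 0 0 0 0 -1" --pt "0 0 0 0 0 0 -1"

```text
t: 9.6
tcp_pos: [0.445, -0.1115, 0.0364]
tool_rot: [0.708, 0.706, -0.0, -0.0]
force: [-0.3, 0.4, -3.8]
finger_gap: 0.103
gripper_force: 56.4
```

>>> drive_tool --pt "0 0 0.003 0 0 0 -1" --pt "0 0 0.003 0 0 0 -1" --pt "0 0 0.002 0 0 0 -1" --pt "0 0 0.001 0 0 0 -1" --pt "0 0 0.001 0 0 0 -1" --pt "0 0 0 0 0 0 -1" --pt "0 0 0 0 0 0 -1"

```text
t: 10.3
tcp_pos: [0.4449, -0.1114, 0.0268]
tool_rot: [0.708, 0.706, 0.0, 0.0]
force: [-0.7, 0.5, -3.5]
finger_gap: 0.107
gripper_force: 56.4
```

```bash
python3 b3.py
python3 - <<'E'
from h import *
a=snap("scene")["image"]; save(cv2.resize(a[120:240,130:290],(640,480),interpolation=3),"c4.png")
E
```

```text
tcp [ 0.4449 -0.1114  0.0268] F [-0.7  0.5 -3.5] gap 0.107
1186 ztop 69.4 zlow 14.6 fit [ 506.6 -111.3   57.8] rim plane slope [-0.016  0.003  0.064]
```

View pics/c4.png

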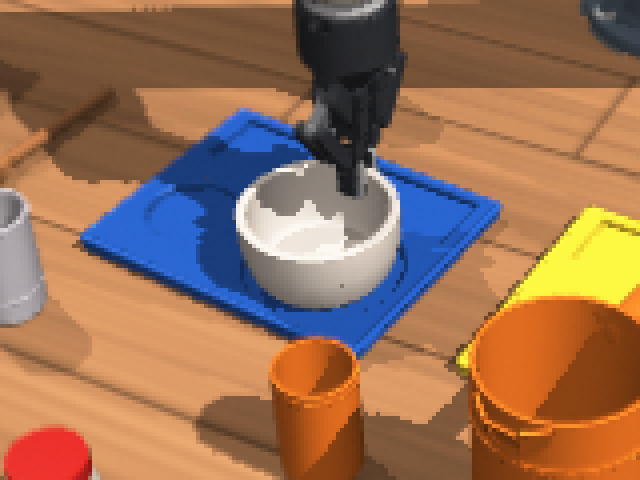

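The bowl hangs over the big well. The well's rim shows all round it from (240,270) to (405,270), so it is centred, and the force says it has not touched yet. I lower in 0.5 to 1 mm steps.

>>> drive_tool --pt "0 0 0.001 0 0 0 -1" --pt "0 0 0 0 0 0 -1" --pt "0 0 0.0005 0 0 0 -1" --pt "0 0 0 0 0 0 -1"

```text
t: 10.8
tcp_pos: [0.4446, -0.1114, 0.0253]
tool_rot: [0.708, 0.706, -0.0, -0.0]
force: [-3.2, -1.3, 1.7]
finger_gap: 0.105
gripper_force: 57.3
```

>>> drive_tool --pt "0 0 0.0005 0 0 0 -1" --pt "0 0 0 0 0 0 -1"

```text
t: 11.0
tcp_pos: [0.4446, -0.1113, 0.025]
tool_rot: [0.708, 0.706, -0.0, -0.0]
force: [-3.2, 0.1, 4.6]
finger_gap: 0.103
gripper_force: 57.9
```

>>> drive_tool --pt "0 0 0.0005 0 0 0 -1" --pt "0 0 0 0 0 0 -1"

```text
t: 11.2
tcp_pos: [0.4446, -0.1113, 0.025]
tool_rot: [0.708, 0.706, -0.0, -0.0]
force: [-4.4, 0.4, 10.0]
finger_gap: 0.101
gripper_force: 58.4
```

>>> drive_tool --pt "0 0 -0.001 0 0 0 -1" --pt "0 0 0 0 0 0 -0.6" --pt "0 0 0 0 0 0 -0.3" --pt "0 0 0 0 0 0 -0.2" --pt "0 0 0 0 0 0 -0.2" --pt "0 0 -0.01 0 0 0 -0.2" --pt "0 0 -0.02 0 0 0 -0.2" --pt "0 0 -0.03 0 0 0 0" --pt "0 0 -0.04 0 0 0 1" --pt "0 0 0 0 0 0 1"

```text
t: 12.2
tcp_pos: [0.448, -0.1129, 0.1297]
tool_rot: [0.708, 0.706, 0.002, 0.005]
force: [0.0, -0.0, -0.5]
finger_gap: 0.821
gripper_force: 0.0
```

```bash
python3 b3.py
python3 - <<'E'
from m2 import *
for n in("scene","top"):
    s=snap(n);P=world(s);q=P[(np.hypot(P[...,0]-.636,P[...,1]+.314)<.045)&(P[...,2]>.05)&(P[...,2]<.12)]; zt=np.percentile(q[:,2],96); r=q[q[:,2]>zt-.008]; print(n,len(q),zt.round(4),(np.array(circ(r))*1000).round(1))
E
```

```text
tcp [ 0.448  -0.1129  0.1297] F [ 0.  -0.  -0.5] gap 0.821
1234 ztop 68.6 zlow 13.5 fit [ 506.3 -111.3   57.7] rim plane slope [-0.004 -0.005  0.064]
scene 397 0.0912 [ 638.1 -313.6   27.4]
top 182 0.0936 [ 634.2 -313.4   26.1]
```

The bowl is level with its rim at 68 mm, so it sits on the well floor. Next, the steel tumbler.

>>> drive_tool --pt "0 0 0 0 0 0 1" --pt "-0.033 0.031 0 0 0 0 1" --pt "-0.034 0.032 0 0 0 0 1" --pt "-0.034 0.032 0 0 0 0 1" --pt "-0.034 0.032 0 0 0 0 1" --pt "-0.034 0.032 0 0 0 0 1" --pt "-0.033 0.032 0 0 0 0 1" --pt "0 0 0 0 0 0 1" --pt "0 0 0 0 0 0 1"

```text
t: 13.25
tcp_pos: [0.6344, -0.3139, 0.1223]
tool_rot: [0.708, 0.706, -0.0, -0.002]
force: [-1.2, 0.7, -0.7]
finger_gap: 0.996
gripper_force: 0.0
```

Run:
```python
from h import *
s=manip.sense(); print(s["tcp_pos"],s["tool_rot"],"need dx,dy",.6362-s["tcp_pos"][0],-.3136-s["tcp_pos"][1])
```

```text
[ 0.63444986 -0.31385488  0.12231019] [ 7.08276848e-01  7.05931037e-01 -3.24001639e-04 -2.27429040e-03] need dx,dy 0.001750141485336365 0.0002548827671172149
```

>>> drive_tool --pt "0 0.002 0.02 0 0 0 1" --pt "0 0 0.02 0 0 0 1" --pt "0 0 0.02 0 0 0 1" --pt "0 0 0.02 0 0 0 1" --pt "0 0 0.01 0 0 0 1" --pt "0 0 0.01 0 0 0 1" --pt "0 0 0 0 0 0 1"

```text
t: 13.95
tcp_pos: [0.6361, -0.3126, 0.0237]
tool_rot: [0.708, 0.706, -0.0, -0.002]
force: [-0.7, -0.6, -0.0]
finger_gap: 1.0
gripper_force: 0.0
```

>>> drive_tool --pt "0 0 0 0 0 0 -1" --pt "0 0 0 0 0 0 -1" --pt "0 0 0 0 0 0 -1" --pt "0 0 0 0 0 0 -1" --pt "0 0 0 0 0 0 -1" --newtons 30

```text
t: 14.45
tcp_pos: [0.6382, -0.3145, 0.0266]
tool_rot: [0.708, 0.706, 0.0, 0.001]
force: [-0.9, -0.6, 5.2]
finger_gap: 0.679
gripper_force: 32.4
```

>>> drive_tool --pt "0 0 -0.005 0 0 0 -1" --pt "0 0 -0.015 0 0 0 -1" --pt "0 0 -0.02 0 0 0 -1" --pt "0 0 -0.02 0 0 0 -1" --pt "0 0 0 0 0 0 -1" --pt "0 0 0 0 0 0 -1"

```text
t: 15.05
tcp_pos: [0.6375, -0.3139, 0.0857]
tool_rot: [0.708, 0.706, 0.0, 0.0]
force: [-0.3, 0.1, -1.2]
finger_gap: 0.68
gripper_force: 32.4
```

```bash
cat > tm.py <<'E'
from m2 import *
import sys
t=manip.sense()["tcp_pos"]
s=snap("scene");P=world(s);hs=cv2.cvtColor(s["image"],cv2.COLOR_RGB2HSV)
g=(np.hypot(P[...,0]-t[0],P[...,1]-t[1])<.05)&(P[...,2]>.012)&(P[...,2]<t[2]+.12)
m=g&((hs[...,1]<60)&(hs[...,2]>75) if sys.argv[1]=="steel" else (hs[...,1]>150)&(hs[...,0]<20))
q=P[m]; print(len(q),"zpct",np.percentile(q[:,2],[1,5,95,99]).round(4)); lo=q[q[:,2]<np.percentile(q[:,2],60)]; print("side fit",(np.array(circ(lo))*1000).round(1))
save(cv2.resize(s["image"][110:240,90:290],(800,520),interpolation=3),sys.argv[2])
E
python3 tm.py steel c5.png
```

```text
598 zpct [0.0649 0.0702 0.1495 0.1539]
side fit [ 639.2 -313.    28.3]
```

View pics/c5.png

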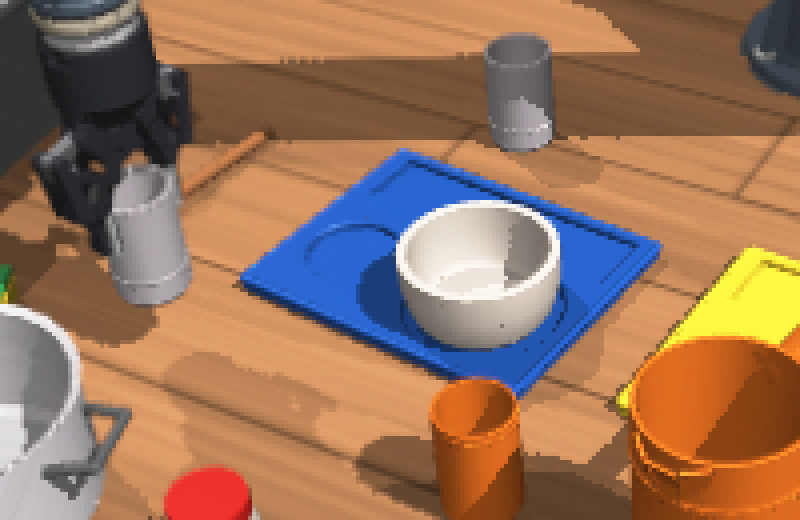

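Tumbler is held upright at (150,235); the bowl sits in its well at (480,275). I carry the tumbler to the small well.

>>> drive_tool --pt "0.0145 -0.029 0 0 0 0 -1" --pt "0.0145 -0.029 0 0 0 0 -1" --pt "0.0145 -0.029 0 0 0 0 -1" --pt "0.0145 -0.029 0 0 0 0 -1" --pt "0.0145 -0.029 0 0 0 0 -1" --pt "0 0 0.015 0 0 0 -1" --pt "0 0 0.015 0 0 0 -1" --pt "0 0 0.01 0 0 0 -1" --pt "0 0 0 0 0 0 -1" --pt "0 0 0 0 0 0 -1"

```text
t: 16.1
tcp_pos: [0.4924, -0.2409, 0.0447]
tool_rot: [0.708, 0.706, -0.0, -0.001]
force: [0.2, -0.2, 0.4]
finger_gap: 0.68
gripper_force: 32.6
```

```bash
python3 tm.py steel c6.png
```

```text
474 zpct [0.0236 0.0271 0.1071 0.1104]
side fit [ 495.1 -240.6   27.7]
```

View pics/c6.png

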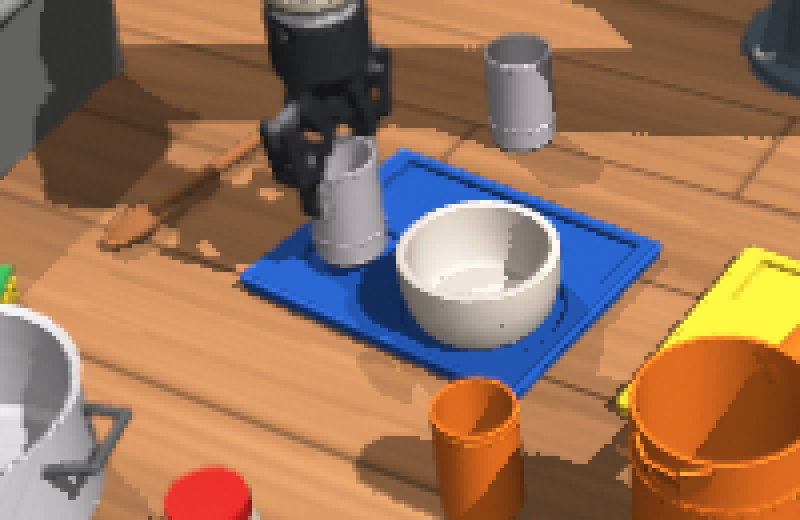

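It hangs above the small well at (350,255), as computed. I lower until contact.

>>> drive_tool --pt "0 0 0.003 0 0 0 -1" --pt "0 0 0.003 0 0 0 -1" --pt "0 0 0.002 0 0 0 -1" --pt "0 0 0.001 0 0 0 -1" --pt "0 0 0 0 0 0 -1"

```text
t: 16.65
tcp_pos: [0.4925, -0.241, 0.0361]
tool_rot: [0.708, 0.706, -0.0, -0.0]
force: [0.4, -0.2, -1.0]
finger_gap: 0.679
gripper_force: 32.6
```

>>> drive_tool --pt "0 0 0.001 0 0 0 -1" --pt "0 0 0 0 0 0 -1"

```text
t: 16.85
tcp_pos: [0.4926, -0.241, 0.0352]
tool_rot: [0.708, 0.706, -0.0, -0.0]
force: [-0.5, 0.3, -0.4]
finger_gap: 0.682
gripper_force: 32.6
```

>>> drive_tool --pt "0 0 0.0005 0 0 0 -1" --pt "0 0 0 0 0 0 -1"

```text
t: 17.05
tcp_pos: [0.4926, -0.2411, 0.0347]
tool_rot: [0.708, 0.706, -0.0, 0.0]
force: [0.4, -0.6, -0.7]
finger_gap: 0.68
gripper_force: 32.6
```

>>> drive_tool --pt "0 0 0.0007 0 0 0 -1" --pt "0 0 0 0 0 0 -1"

```text
t: 17.25
tcp_pos: [0.4926, -0.2411, 0.0346]
tool_rot: [0.708, 0.706, -0.0, 0.0]
force: [-0.9, 1.0, 3.8]
finger_gap: 0.68
gripper_force: 32.7
```

>>> drive_tool --pt "0 0 0.0007 0 0 0 -1" --pt "0 0 0 0 0 0 -1"

```text
t: 17.45
tcp_pos: [0.4926, -0.2412, 0.0345]
tool_rot: [0.708, 0.706, -0.0, 0.0]
force: [-2.8, 0.9, 9.0]
finger_gap: 0.683
gripper_force: 33.0
```

>>> drive_tool --pt "0 0 0.0005 0 0 0 -1" --pt "0 0 0 0 0 0 -1"

```text
t: 17.65
tcp_pos: [0.4926, -0.2412, 0.0345]
tool_rot: [0.708, 0.706, -0.0, 0.0]
force: [-3.9, 1.4, 12.2]
finger_gap: 0.681
gripper_force: 33.1
```

>>> drive_tool --pt "0 0 -0.001 0 0 0 0.6" --pt "0 0 0 0 0 0 1" --pt "0 0 0 0 0 0 1" --pt "0 0 0 0 0 0 1" --pt "0 0 -0.01 0 0 0 1" --pt "0 0 -0.03 0 0 0 1" --pt "0 0 -0.04 0 0 0 1" --pt "0 0 -0.04 0 0 0 1" --pt "0 0 -0.02 0 0 0 1" --pt "0 0 0 0 0 0 1"

```text
t: 18.65
tcp_pos: [0.4947, -0.2425, 0.1778]
tool_rot: [0.708, 0.706, 0.001, 0.004]
force: [0.2, 0.3, -1.7]
finger_gap: 1.002
gripper_force: 0.0
```

Run:
```python
from m2 import *
s=snap("scene");P=world(s)
q=P[(np.hypot(P[...,0]-.495,P[...,1]+.241)<.045)&(P[...,2]>.02)&(P[...,2]<.12)]; zt=np.percentile(q[:,2],96); r=q[q[:,2]>zt-.008]; print(len(q),zt.round(4),(np.array(circ(r))*1000).round(1))
print(manip.sense()["tcp_pos"].round(4))
```

```text
523 0.0979 [ 494.5 -240.4   27. ]
[ 0.4934 -0.2416  0.1757]
```

The tumbler stands with its rim at 98 mm, so it is on the well floor. Now the spoon.

>>> drive_tool --pt "0.03 -0.002 0 0 0 0 1" --pt "0.047 -0.002 0 0 0 0 1" --pt "0.047 -0.002 0 0 0 0 1" --pt "0.047 -0.002 0 0 0 0 1" --pt "0.047 -0.002 0 0 0 0 1" --pt "0.047 -0.002 0 0 0 0 1" --pt "0.047 -0.002 0 0 0 0 1" --pt "0.047 -0.002 0 0 0 0 1" --pt "0.047 -0.002 0 0 0 0 1" --pt "0.047 -0.002 0 0 0 0 1"

```text
t: 19.7
tcp_pos: [0.472, 0.2136, 0.1722]
tool_rot: [0.708, 0.706, -0.002, -0.001]
force: [2.3, 1.3, 0.2]
finger_gap: 1.003
gripper_force: 0.0
```

>>> drive_tool --pt "0.047 -0.003 0 0 0 0 1" --pt "0.047 -0.003 0 0 0 0 1" --pt "0.047 -0.003 0 0 0 0 1" --pt "0.045 -0.003 0 0 0 0 1" --pt "0.023 -0.002 0 0 0 0 1" --pt "0 0 0 0 0 -8 1" --pt "0 0 0 0 0 -8 1" --pt "0 0 0 0 0 -8 1" --pt "0 0 0 0 0 -8 1" --pt "0 0 0 0 0 -8 1"

```text
t: 20.7
tcp_pos: [0.4589, 0.4203, 0.1716]
tool_rot: [0.421, 0.907, -0.002, -0.001]
force: [-0.5, 0.1, -0.7]
finger_gap: 1.004
gripper_force: 0.0
```

>>> drive_tool --pt "0 0 0 0 0 -8 1" --pt "0 0 0 0 0 -8 1" --pt "0 0 0 0 0 -8 1" --pt "0 0 0 0 0 -8 1" --pt "0 0 0 0 0 -8 1" --pt "0 0 0 0 0 -8 1" --pt "0 0 0 0 0 -2 1" --pt "0 0 0 0 0 0 1" --pt "0 0 0 0 0 0 1"

```text
t: 21.6
tcp_pos: [0.4594, 0.4205, 0.1724]
tool_rot: [0.002, 1.0, -0.001, -0.001]
force: [0.4, -0.3, 0.7]
finger_gap: 1.005
gripper_force: 0.0
```

```bash
cat > need.py <<'E'
from m2 import *
import sys
from scipy.spatial.transform import Rotation as R
x,y,psi=map(float,sys.argv[1:4]); s=manip.sense(); t=s["tcp_pos"]; M=R.from_quat(s["tool_rot"])
T=R.from_matrix(np.c_[[np.cos(psi*np.pi/180),np.sin(psi*np.pi/180),0],[np.sin(psi*np.pi/180),-np.cos(psi*np.pi/180),0],[0,0,-1.]])
print("tcp",t.round(4),"yaw",np.degrees(np.arctan2(M.as_matrix()[1,0],M.as_matrix()[0,0])).round(2),"tool shift at goal yaw",(T.inv().apply([x-t[0],y-t[1],0])).round(4),"turn",np.degrees((M.inv()*T).as_rotvec()).round(2),"q6",s["q"][5].round(2))
E
python3 need.py .4595 .4227 180
```

```text
tcp [0.4594 0.4205 0.1724] yaw 179.81 tool shift at goal yaw [-0.0001  0.0022  0.    ] turn [-0.09 -0.14 -0.19] q6 -1.01
```

>>> drive_tool --pt "0 0.002 0.04 0 0 0 1" --pt "0 0 0.04 0 0 0 1" --pt "0 0 0.04 0 0 0 1" --pt "0 0 0.03 0 0 0 0.2" --pt "0 0 0.015 0 0 0 0" --pt "0 0 0.005 0 0 0 0" --pt "0 0 0 0 0 0 0" --pt "0 0 0 0 0 0 0"

```text
t: 22.4
tcp_pos: [0.4613, 0.4238, 0.0053]
tool_rot: [0.001, 1.0, 0.001, 0.001]
force: [0.2, 0.1, 0.2]
finger_gap: 0.497
gripper_force: 0.0
```

```bash
python3 need.py .4595 .4227 180
python3 - <<'E'
from m2 import *
s=snap("scene");P=world(s);t=manip.sense()["tcp_pos"]
g=(np.hypot(P[...,0]-t[0],P[...,1]-t[1])<.05)&(P[...,2]>.012)&(s["image"].max(-1)<70); v,u=np.nonzero(g); z=P[...,2][g]; o=np.argsort(z)[:12]; print(P[g][o].round(3).tolist())
c=int(np.median(u)); r=int(v.max()); x0=max(0,c-60); y0=max(0,r-65); save(cv2.resize(s["image"][y0:y0+90,x0:x0+120],(800,600),interpolation=3),"c7.png"); print(x0,y0)
E
```

```text
tcp [0.4613 0.4238 0.0053] yaw 179.86 tool shift at goal yaw [ 0.0018 -0.0011  0.    ] turn [ 0.09  0.14 -0.14] q6 -1.0
[[0.472, 0.445, 0.031], [0.474, 0.401, 0.033], [0.467, 0.391, 0.035], [0.467, 0.394, 0.036], [0.469, 0.452, 0.036], [0.467, 0.457, 0.037], [0.47, 0.454, 0.038], [0.475, 0.401, 0.038], [0.472, 0.4, 0.039], [0.467, 0.456, 0.04], [0.47, 0.391, 0.041], [0.474, 0.444, 0.041]]
341 167
```

View pics/c7.png

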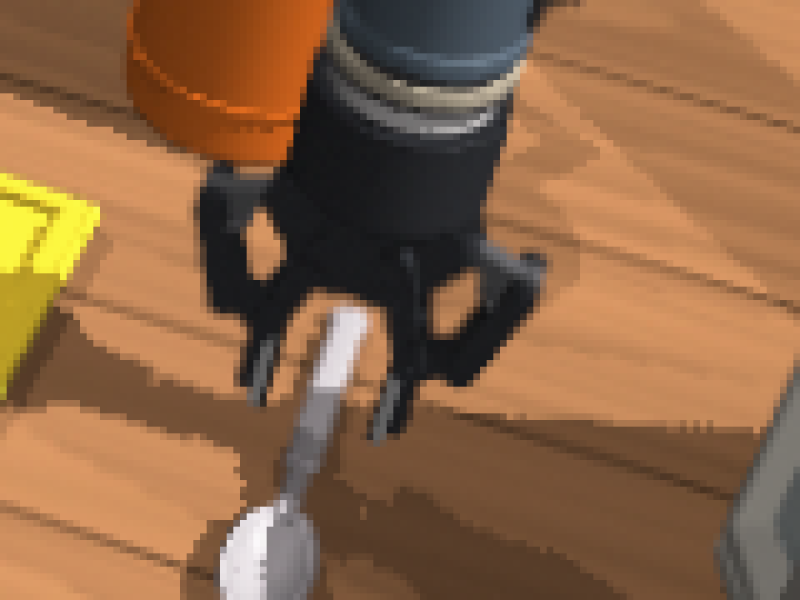

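The fingertips at (258,400) and (383,435) straddle the spoon's handle, which crosses at about (320,410). They are about 30 mm up, consistent with the correction. I go down 21 mm and close.

>>> drive_tool --pt "0.001 -0.001 0.01 0 0 0 -0.3" --pt "0 0 0.006 0 0 0 -0.4" --pt "0 0 0.004 0 0 0 -0.4" --pt "0 0 0.001 0 0 0 -0.4" --pt "0 0 0 0 0 0 -0.4" --pt "0 0 0 0 0 0 -0.4"

```text
t: 23.05
tcp_pos: [0.4593, 0.4221, -0.0172]
tool_rot: [0.001, 1.0, 0.0, 0.0]
force: [0.2, 0.1, 0.3]
finger_gap: 0.301
gripper_force: 0.0
```

>>> drive_tool --pt "0 0 0 0 0 0 -1" --pt "0 0 0 0 0 0 -1" --pt "0 0 0 0 0 0 -1" --pt "0 0 0 0 0 0 -1" --pt "0 0 0 0 0 0 -1" --newtons 50

```text
t: 23.55
tcp_pos: [0.4594, 0.4223, -0.0168]
tool_rot: [0.001, 1.0, 0.0, 0.0]
force: [0.2, 0.4, 3.2]
finger_gap: 0.144
gripper_force: 49.8
```

>>> drive_tool --pt "0 0 -0.005 0 0 0 -1" --pt "0 0 -0.015 0 0 0 -1" --pt "0 0 -0.03 0 0 0 -1" --pt "0 0 -0.03 0 0 0 -1" --pt "0 0 -0.03 0 0 0 -1" --pt "0 0 -0.01 0 0 0 -1" --pt "0 0 0 0 0 0 -1" --pt "0 0 0 0 0 0 -1"

```text
t: 24.35
tcp_pos: [0.4584, 0.4215, 0.1021]
tool_rot: [0.001, 1.0, -0.0, -0.001]
force: [-0.4, -0.4, -2.2]
finger_gap: 0.148
gripper_force: 49.4
```

```bash
cat > sp.py <<'E'
from m2 import *
import sys
t=manip.sense()["tcp_pos"]; print(t.round(4))
s=snap("scene");P=world(s);hs=cv2.cvtColor(s["image"],cv2.COLOR_RGB2HSV)
zl,zh=t[2]-.03,t[2]+.055
m=(hs[...,1]<70)&(hs[...,2]>80)&(np.hypot(P[...,0]-t[0],P[...,1]-t[1])<.14)&(P[...,2]>max(zl,.006))&(P[...,2]<zh)
k,l,st,_=cv2.connectedComponentsWithStats(cv2.dilate(m.astype(np.uint8),np.ones((3,3)))); q=P[m]
c=q.mean(0); w=np.linalg.svd(q-c,full_matrices=False)[2][0]; tt=(q-c)@w
print(len(q),"axis",w.round(3),"ends",(c+w*tt.min()).round(3),(c+w*tt.max()).round(3))
if len(sys.argv)>1:
  e=cv2.boundingRect(m.astype(np.uint8)); print(e); x0=max(0,e[0]-30);y0=max(0,e[1]-40); save(cv2.resize(s["image"][y0:y0+120,x0:x0+160],(800,600),interpolation=3),sys.argv[1])
E
python3 sp.py c8.png
```

```text
[0.4584 0.4215 0.1021]
398 axis [ 1.     0.002 -0.018] ends [0.376 0.42  0.132] [0.571 0.42  0.129]
(382, 181, 22, 47)
```

View pics/c8.png

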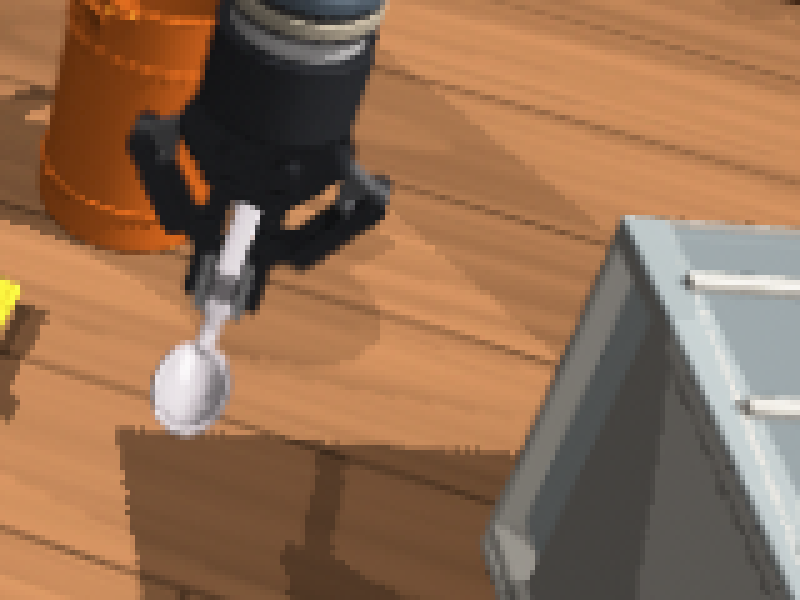

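Spoon is held level, face up. I move toward −y a little, well clear of the pitchers, then turn by +95°.

>>> drive_tool --pt "0 -0.03 0 0 0 0 -1" --pt "0 -0.04 0 0 0 0 -1" --pt "0 -0.04 0 0 0 0 -1" --pt "0 -0.012 0 0 0 0 -1" --pt "0 0 0 0 0 5 -1" --pt "0 0 0 0 0 8 -1" --pt "0 0 0 0 0 8 -1" --pt "0 0 0 0 0 8 -1" --pt "0 0 0 0 0 8 -1" --pt "0 0 0 0 0 8 -1"

```text
t: 25.4
tcp_pos: [0.4582, 0.3002, 0.1014]
tool_rot: [0.386, 0.922, -0.001, -0.001]
force: [0.1, -0.2, -1.2]
finger_gap: 0.145
gripper_force: 49.4
```

>>> drive_tool --pt "0 0 0 0 0 8 -1" --pt "0 0 0 0 0 8 -1" --pt "0 0 0 0 0 8 -1" --pt "0 0 0 0 0 8 -1" --pt "0 0 0 0 0 8 -1" --pt "0 0 0 0 0 8 -1" --pt "0 0 0 0 0 2 -1" --pt "0 0 0 0 0 0 -1" --pt "0 0 0 0 0 0 -1"

```text
t: 26.3
tcp_pos: [0.4584, 0.3002, 0.1019]
tool_rot: [0.738, 0.675, -0.001, -0.0]
force: [-0.3, -0.5, -0.1]
finger_gap: 0.143
gripper_force: 49.4
```

```bash
python3 need.py .4003 -.1467 85
```

```text
tcp [0.4584 0.3002 0.1019] yaw 84.92 tool shift at goal yaw [-0.4502 -0.019   0.    ] turn [-0.08  0.03 -0.08] q6 0.46
```

>>> drive_tool --pt "-0.03 -0.002 0 0 0 0 -1" --pt "-0.045 -0.002 0 0 0 0 -1" --pt "-0.045 -0.002 0 0 0 0 -1" --pt "-0.045 -0.002 0 0 0 0 -1" --pt "-0.045 -0.002 0 0 0 0 -1" --pt "-0.045 -0.002 0 0 0 0 -1" --pt "-0.045 -0.002 0 0 0 0 -1" --pt "-0.045 -0.002 0 0 0 0 -1" --pt "-0.045 -0.002 0 0 0 0 -1" --pt "-0.04 -0.001 0 0 0 0 -1"

```text
t: 27.3
tcp_pos: [0.4011, -0.1286, 0.1027]
tool_rot: [0.738, 0.675, 0.0, 0.0]
force: [0.9, -0.1, -1.1]
finger_gap: 0.144
gripper_force: 49.4
```

>>> drive_tool --pt "-0.02 0 0 0 0 0 -1" --pt "0 0 0.02 0 0 0 -1" --pt "0 0 0.02 0 0 0 -1" --pt "0 0 0.02 0 0 0 -1" --pt "0 0 0 0 0 0 -1" --pt "0 0 0 0 0 0 -1"

```text
t: 27.9
tcp_pos: [0.3996, -0.1463, 0.0427]
tool_rot: [0.738, 0.675, -0.0, -0.001]
force: [0.2, 0.6, -0.6]
finger_gap: 0.144
gripper_force: 49.4
```

```bash
python3 need.py .4003 -.1467 85; python3 sp.py
python3 - <<'E'
from h import *
a=snap("scene")["image"]; save(cv2.resize(a[100:220,140:300],(800,600),interpolation=3),"c9.png")
E
```

```text
tcp [ 0.3996 -0.1463  0.0427] yaw 84.88 tool shift at goal yaw [-0.0003  0.0008  0.    ] turn [-0.05 -0.03 -0.12] q6 -0.53
[ 0.3996 -0.1463  0.0427]
1345 axis [ 0.002 -0.989  0.147] ends [ 0.456 -0.054  0.036] [ 0.457 -0.269  0.068]
```

View pics/c9.png

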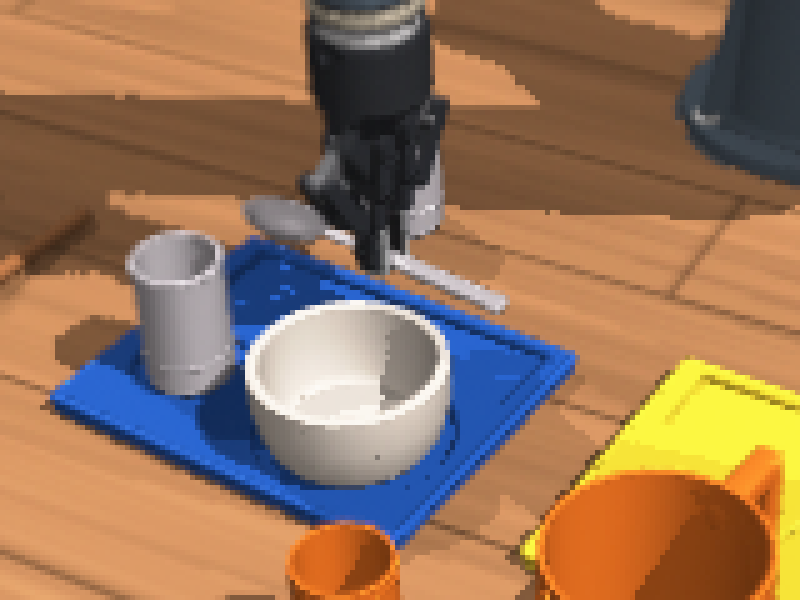

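The spoon hangs face up over the slot from (250,215) to (505,300); bowl and tumbler are undisturbed. I lower to contact.

>>> drive_tool --pt "0 0.001 0.015 0 0 0 -1" --pt "0 0 0.015 0 0 0 -1" --pt "0 0 0.01 0 0 0 -1" --pt "0 0 0.005 0 0 0 -1" --pt "0 0 0.003 0 0 0 -1" --pt "0 0 0 0 0 0 -1"

```text
t: 28.6
tcp_pos: [0.4008, -0.1466, -0.0051]
tool_rot: [0.738, 0.675, 0.0, 0.0]
force: [0.1, 0.9, -0.8]
finger_gap: 0.144
gripper_force: 49.4
```

>>> drive_tool --pt "0 0 0.002 0 0 0 -1" --pt "0 0 0 0 0 0 -1" --pt "0 0 0 0 0 0 -1"

```text
t: 28.9
tcp_pos: [0.4008, -0.1466, -0.007]
tool_rot: [0.738, 0.675, 0.0, 0.0]
force: [0.2, 0.7, -1.2]
finger_gap: 0.145
gripper_force: 49.4
```

>>> drive_tool --pt "0 0 0.001 0 0 0 -1" --pt "0 0 0 0 0 0 -1"

```text
t: 29.1
tcp_pos: [0.4007, -0.1466, -0.0082]
tool_rot: [0.738, 0.675, 0.0, 0.0]
force: [-0.4, 0.6, -0.3]
finger_gap: 0.146
gripper_force: 49.4
```

>>> drive_tool --pt "0 0 0.0007 0 0 0 -1" --pt "0 0 0 0 0 0 -1"

```text
t: 29.3
tcp_pos: [0.4007, -0.1466, -0.0088]
tool_rot: [0.738, 0.675, 0.0, 0.0]
force: [0.8, 0.7, -0.1]
finger_gap: 0.143
gripper_force: 49.6
```

>>> drive_tool --pt "0 0 0.0007 0 0 0 -1" --pt "0 0 0 0 0 0 -1"

```text
t: 29.5
tcp_pos: [0.4007, -0.1466, -0.0089]
tool_rot: [0.738, 0.675, 0.0, 0.0]
force: [-0.9, 0.3, 7.9]
finger_gap: 0.141
gripper_force: 50.4
```

>>> drive_tool --pt "0 0 -0.0007 0 0 0 -0.52" --pt "0 0 0 0 0 0 -0.52" --pt "0 0 0 0 0 0 -0.52" --pt "0 0 -0.003 0 0 0 -0.52" --pt "0 0 -0.01 0 0 0 -0.4" --pt "0 0 -0.03 0 0 0 -0.2" --pt "0 0 -0.045 0 0 0 0" --pt "0 0 -0.045 0 0 0 1" --pt "0 0 -0.045 0 0 0 1" --pt "0 0 -0.03 0 0 0 1"

```text
t: 30.5
tcp_pos: [0.4015, -0.1469, 0.2029]
tool_rot: [0.738, 0.675, 0.001, 0.003]
force: [0.5, -0.6, -0.3]
finger_gap: 0.973
gripper_force: 0.0
```

>>> drive_tool --pt "0 0 0 0 0 -8 1" --pt "0 0 0 0 0 -8 1" --pt "0 0 0 0 0 -8 1" --pt "0 0 0 0 0 -8 1" --pt "0 0 0 0 0 -8 1" --pt "0 0 0 0 0 -8 1" --pt "0 0 0 0 0 -8 1" --pt "0 0 0 0 0 -8 1" --pt "0 0 0 0 0 -8 1" --pt "0 0 0 0 0 -8 1"

```text
t: 31.5
tcp_pos: [0.4006, -0.1464, 0.1998]
tool_rot: [0.129, 0.992, -0.0, 0.0]
force: [0.6, 0.6, 0.1]
finger_gap: 1.004
gripper_force: 0.0
```

>>> drive_tool --pt "0 0 0 0 0 -5 1" --pt "0 0 0 0 0 0 1" --pt "0 0 0 0 0 0 1"

```text
t: 31.8
tcp_pos: [0.4006, -0.1464, 0.1995]
tool_rot: [0.089, 0.996, -0.0, 0.0]
force: [-0.1, 0.4, 0.3]
finger_gap: 1.001
gripper_force: 0.0
```

```bash
python3 need.py .5966 .1802 170
python3 - <<'E'
from m2 import *
for n in("scene","top"):
    s=snap(n);P=world(s);z=P[...,2];hs=cv2.cvtColor(s["image"],cv2.COLOR_RGB2HSV)
    o=(hs[...,0]<20)&(hs[...,1]>150)&(P[...,0]>.5)&(P[...,0]<.76)&(P[...,1]>.07)&(P[...,1]<.27)
    q=P[o&(z>.168)&(z<.185)]; c0=np.array(circ(q)); print(n,"rim",(c0*1000).round(1))
    h=o&(z>.13)&(z<.175); q=P[h]; r=np.hypot(q[:,0]-c0[0],q[:,1]-c0[1]); e=(r>.066)&(r<.12); q=q[e]
    v=q[:,:2].mean(0)-c0[:2]; a=np.degrees(np.arctan2(v[1],v[0])); d=v/np.linalg.norm(v); off=(q[:,:2]-c0[:2])@np.array([-d[1],d[0]])
    print(len(q),"ang",a.round(1),"rmax",r[e].max().round(3),"half",np.percentile(off,[5,95]).round(4),"z",np.percentile(q[:,2],[5,50,95]).round(4))
    if n=="scene": 
        a=s["image"]; save(cv2.resize(a[100:240,140:330],(760,560),interpolation=3),"c10.png")
        m=(hs[...,1]<70)&(hs[...,2]>60)&(np.abs(P[...,0]-.4)<.045)&(P[...,1]>-.29)&(P[...,1]<-.04)&(z<.03)&(z>.004); q=P[m]; print("spoon n",len(q),"y",np.percentile(q[:,1],[1,99]).round(3),"x",np.percentile(q[:,0],[2,50,98]).round(3),"z",np.percentile(q[:,2],[5,50,95]).round(4))
E
```

```text
tcp [ 0.4006 -0.1464  0.1995] yaw 169.76 tool shift at goal yaw [-0.1363  0.3557  0.    ] turn [-0.01  0.03 -0.24] q6 -2.01
scene rim [681.1 166.7  55. ]
89 ang 169.5 rmax 0.107 half [-0.0047  0.0083] z [0.1346 0.1607 0.1632]
spoon n 177 y [-0.286 -0.058] x [0.378 0.398 0.418] z [0.01   0.0167 0.0221]
top rim [676.8 165.7  54.8]
87 ang 171.2 rmax 0.109 half [-0.0081  0.0066] z [0.1427 0.1603 0.167 ]
```

View pics/c10.png

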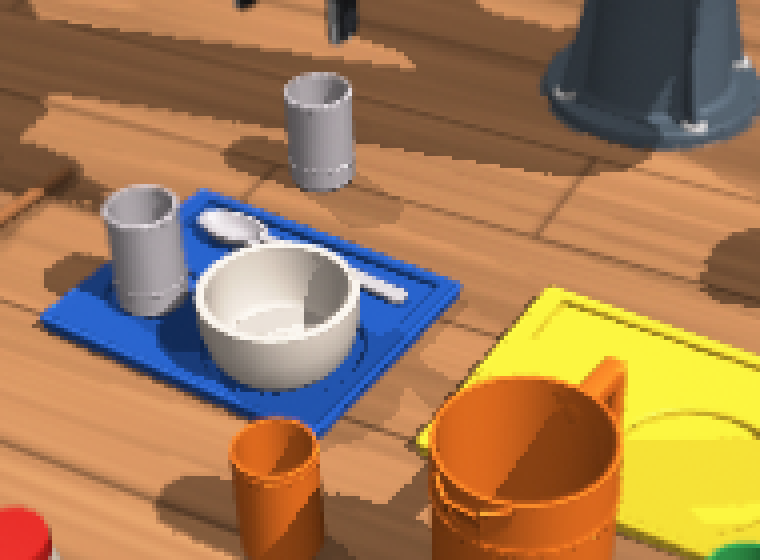

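The spoon lies face up in the blue slot from (200,220) to (405,295), with bowl and tumbler in place. The pitcher stands at (525,450) with its handle pointing back. I move over its handle.

>>> drive_tool --pt "-0.01 0.025 0 0 0 -0.2 1" --pt "-0.015 0.04 0 0 0 0 1" --pt "-0.015 0.04 0 0 0 0 1" --pt "-0.015 0.04 0 0 0 0 1" --pt "-0.015 0.04 0 0 0 0 1" --pt "-0.015 0.04 0 0 0 0 1" --pt "-0.015 0.04 0 0 0 0 1" --pt "-0.015 0.04 0 0 0 0 1" --pt "-0.013 0.03 0 0 0 0 1" --pt "-0.008 0.021 0 0 0 0 1"

```text
t: 32.9
tcp_pos: [0.5972, 0.183, 0.1989]
tool_rot: [0.086, 0.996, 0.0, 0.0]
force: [0.6, -1.2, -1.0]
finger_gap: 1.001
gripper_force: 0.0
```

>>> drive_tool --pt "0 0 0.01 0 0 0 1" --pt "0 0 0 0 0 0 1" --pt "0 0 0 0 0 0 1"

```text
t: 33.2
tcp_pos: [0.5948, 0.1796, 0.1883]
tool_rot: [0.087, 0.996, -0.0, -0.001]
force: [-0.6, -0.3, -0.4]
finger_gap: 1.002
gripper_force: 0.0
```

```bash
python3 need.py .596 .1803 170
```

```text
tcp [0.5948 0.1796 0.1883] yaw 170.01 tool shift at goal yaw [-0.001   0.0009  0.    ] turn [-0.07 -0.15  0.01] q6 -1.28
```

>>> drive_tool --pt "-0.001 0.001 0.02 0 0 0 1" --pt "0 0 0.02 0 0 0 0.3" --pt "0 0 0.015 0 0 0 0.2" --pt "0 0 0.01 0 0 0 0.2" --pt "0 0 0.007 0 0 0 0.2" --pt "0 0 0 0 0 0 0.2"

```text
t: 33.8
tcp_pos: [0.5967, 0.1808, 0.1165]
tool_rot: [0.087, 0.996, -0.0, -0.001]
force: [0.6, 0.3, 0.4]
finger_gap: 0.596
gripper_force: 0.0
```

>>> drive_tool --pt "0 0 0 0 0 0 -1" --pt "0 0 0 0 0 0 -1" --pt "0 0 0 0 0 0 -1" --pt "0 0 0 0 0 0 -1" --pt "0 0 0 0 0 0 -1" --pt "0 0 0 0 0 0 -1" --newtons 90

```text
t: 34.4
tcp_pos: [0.5976, 0.1814, 0.1182]
tool_rot: [0.087, 0.996, 0.0, 0.001]
force: [-1.3, -1.6, 4.8]
finger_gap: 0.167
gripper_force: 88.5
```

>>> drive_tool --pt "0 0 -0.004 0 0 0 -1" --pt "0 0 -0.008 0 0 0 -1" --pt "0 0 -0.012 0 0 0 -1" --pt "0 0 -0.012 0 0 0 -1" --pt "0 0 -0.004 0 0 0 -1" --pt "0 0 0 0 0 0 -1" --pt "0 0 0 0 0 0 -1"

```text
t: 35.1
tcp_pos: [0.5971, 0.1814, 0.1571]
tool_rot: [0.087, 0.996, -0.0, -0.0]
force: [-0.3, -0.4, -2.2]
finger_gap: 0.166
gripper_force: 87.8
```

```bash
cat > pt.py <<'E'
from m2 import *
import sys
s=snap("scene");P=world(s);z=P[...,2];hs=cv2.cvtColor(s["image"],cv2.COLOR_RGB2HSV); t=manip.sense()["tcp_pos"]
x0,y0=t[0]+.086,t[1]-.014
o=(hs[...,0]<20)&(hs[...,1]>150)&(np.hypot(P[...,0]-x0,P[...,1]-y0)<.075)&(z>.02)
q=P[o]; zt=np.percentile(q[:,2],99); r=q[q[:,2]>zt-.010]; c=np.array(circ(r)); A=np.c_[r[:,0]-c[0],r[:,1]-c[1],np.ones(len(r))]; rr=np.hypot(A[:,0],A[:,1]); k=np.abs(rr-c[2])<.008
f=np.linalg.lstsq(A[k],r[k,2],rcond=None)[0]; print("tcp",t.round(4),"ztop",zt.round(4),"zlow",np.percentile(q[:,2],1).round(4),"rim",(c*1000).round(1),"slope",f.round(3))
lo=q[(q[:,2]<np.percentile(q[:,2],25))]; print("lower side fit",(np.array(circ(lo))*1000).round(1))
if len(sys.argv)>1: a=s["image"]; save(cv2.resize(a[110:290,180:420],(800,600),interpolation=3),sys.argv[1])
E
python3 pt.py c11.png
```

```text
tcp [0.5969 0.1813 0.1568] ztop 0.2145 zlow 0.0447 rim [679.8 166.9  54.9] slope [ 0.004 -0.002  0.21 ]
lower side fit [676.  167.5  54.7]
```

View pics/c11.png

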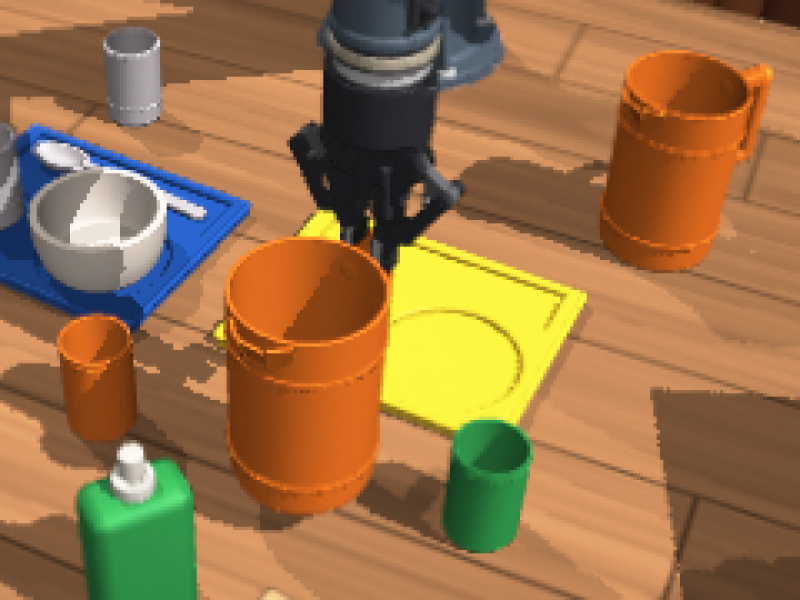

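The pitcher is lifted level with its base about 39 mm up; the empty well is at (445,370) and the green tumbler is clear. I carry it toward the well.

>>> drive_tool --pt "0.014 0.002 0 0 0 0 -1" --pt "0.025 0.0025 0 0 0 0 -1" --pt "0.025 0.0025 0 0 0 0 -1" --pt "0.025 0.0025 0 0 0 0 -1" --pt "0.025 0.0025 0 0 0 0 -1" --pt "0.025 0.0025 0 0 0 0 -1" --pt "0.025 0.0025 0 0 0 0 -1" --pt "0.018 0.002 0 0 0 0 -1" --pt "0.008 0.001 0 0 0 0 -1" --pt "0 0 0 0 0 0 -1"

```text
t: 36.15
tcp_pos: [0.4126, 0.234, 0.157]
tool_rot: [0.086, 0.996, -0.0, -0.0]
force: [0.4, 0.6, -2.2]
finger_gap: 0.167
gripper_force: 87.8
```

>>> drive_tool --pt "0 0 0.01 0 0 0 -1" --pt "0 0 0.005 0 0 0 -1" --pt "0 0 0 0 0 0 -1"

```text
t: 36.45
tcp_pos: [0.4137, 0.2334, 0.1409]
tool_rot: [0.087, 0.996, -0.0, -0.001]
force: [-0.1, -0.0, -2.4]
finger_gap: 0.168
gripper_force: 87.8
```

```bash
python3 pt.py c12.png
python3 - <<'E'
from m2 import *
# dark edge arc of yellow big well in the scene0 view -> cast on tray top plane
s=pickle.load(open("scene0.pkl","rb"))
im=s["image"]; P=world(s); hs=cv2.cvtColor(im,cv2.COLOR_RGB2HSV)
for n in("scene","top"):
    s=pickle.load(open(n+"0.pkl","rb")); im=s["image"].astype(float); y=cv2.GaussianBlur(im[...,0],(0,0),0.7)
    bh=cv2.morphologyEx(y.astype(np.float32),cv2.MORPH_BLACKHAT,np.ones((7,7)))
    P=world(s); v,u=np.nonzero(bh>12); X=cast(s,np.c_[u,v],.014); r=np.hypot(X[:,0]-(497 if n=="scene" else 492),X[:,1]-219.5); k=(np.abs(r-63)<9); X=X[k]
    for _ in range(4):
        c=np.array(circ(X)); d=np.abs(np.hypot(X[:,0]-c[0],X[:,1]-c[1])-c[2]); X=X[d<max(3,1.5*np.median(d))]
    print(n,len(X),c.round(1))
E
```

```text
tcp [0.4139 0.2335 0.1413] ztop 0.1983 zlow 0.0284 rim [496.6 218.4  55. ] slope [ 0.002 -0.007  0.194]
lower side fit [493.3 219.2  53.7]
scene 97 [497.5 220.1  62.5]
top 62 [490.9 227.8  54.7]
```

View pics/c12.png

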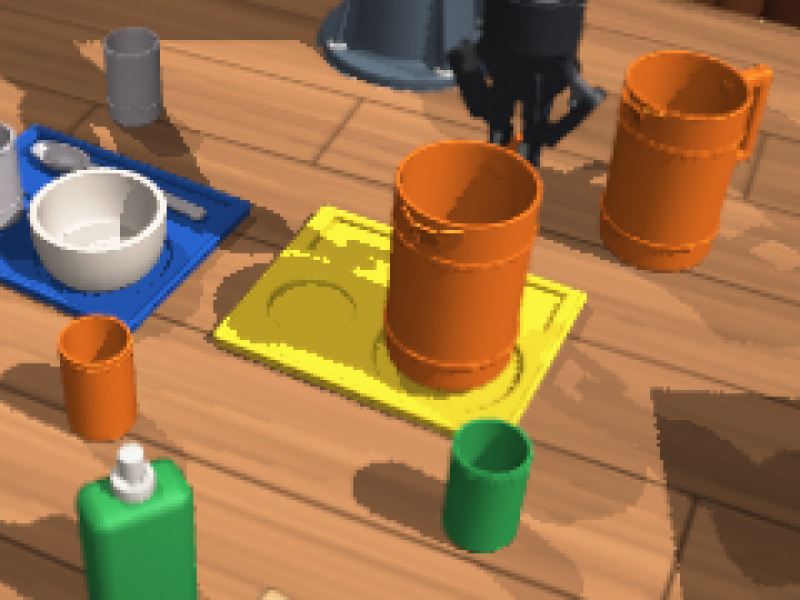

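The pitcher hangs over the big well: rim (496.6,218.4) against well centre (497.5,220.1) in the same view. I lower to contact.

>>> drive_tool --pt "0 0.001 0.005 0 0 0 -1" --pt "0 0 0.004 0 0 0 -1" --pt "0 0 0.002 0 0 0 -1" --pt "0 0 0.001 0 0 0 -1" --pt "0 0 0 0 0 0 -1"

```text
t: 37.0
tcp_pos: [0.4137, 0.2349, 0.13]
tool_rot: [0.087, 0.996, -0.0, -0.0]
force: [0.2, 0.5, -1.6]
finger_gap: 0.17
gripper_force: 87.9
```

>>> drive_tool --pt "0 0 0.001 0 0 0 -1" --pt "0 0 0 0 0 0 -1"

```text
t: 37.2
tcp_pos: [0.4138, 0.2349, 0.1292]
tool_rot: [0.087, 0.996, 0.0, 0.0]
force: [-0.0, 0.5, -2.6]
finger_gap: 0.169
gripper_force: 87.9
```

>>> drive_tool --pt "0 0 0.001 0 0 0 -1" --pt "0 0 0 0 0 0 -1"

```text
t: 37.4
tcp_pos: [0.4137, 0.2349, 0.1281]
tool_rot: [0.087, 0.996, -0.0, -0.0]
force: [0.6, -0.8, -1.8]
finger_gap: 0.17
gripper_force: 87.9
```

>>> drive_tool --pt "0 0 0.001 0 0 0 -1" --pt "0 0 0 0 0 0 -1"

```text
t: 37.6
tcp_pos: [0.4137, 0.2349, 0.127]
tool_rot: [0.087, 0.996, -0.0, -0.0]
force: [0.2, -0.5, -2.1]
finger_gap: 0.165
gripper_force: 87.9
```

>>> drive_tool --pt "0 0 0.0007 0 0 0 -1" --pt "0 0 0 0 0 0 -1"

```text
t: 37.8
tcp_pos: [0.4138, 0.2349, 0.1265]
tool_rot: [0.087, 0.996, 0.0, 0.0]
force: [-0.2, 0.1, -0.9]
finger_gap: 0.165
gripper_force: 88.0
```

>>> drive_tool --pt "0 0 0.0007 0 0 0 -1" --pt "0 0 0 0 0 0 -1"

```text
t: 38.0
tcp_pos: [0.4136, 0.2348, 0.1262]
tool_rot: [0.087, 0.996, -0.0, 0.0]
force: [-1.5, -1.1, 4.0]
finger_gap: 0.168
gripper_force: 88.7
```

>>> drive_tool --pt "0 0 -0.0005 0 0 0 -0.3" --pt "0 0 0 0 0 0 0.1" --pt "0 0 0 0 0 0 0.2" --pt "0 0 0 0 0 0 0.2" --pt "0 0 -0.015 0 0 0 0.2" --pt "0 0 -0.03 0 0 0 0.2" --pt "0 0 -0.04 0 0 0 0.5" --pt "0 0 -0.015 0 0 0 1" --pt "0 0 0 0 0 0 1"

```text
t: 38.9
tcp_pos: [0.4156, 0.2355, 0.2286]
tool_rot: [0.087, 0.996, 0.001, 0.003]
force: [-0.2, 1.3, -0.3]
finger_gap: 0.999
gripper_force: 0.0
```

>>> drive_tool --pt "0 -0.03 0 0 0 0 1" --pt "0 -0.04 0 0 0 0 1" --pt "0 -0.04 0 0 0 0 1" --pt "0 -0.04 0 0 0 0 1" --pt "0 0 0 0 0 8 1" --pt "0 0 0 0 0 8 1" --pt "0 0 0 0 0 8 1" --pt "0 0 0 0 0 8 1" --pt "0 0 0 0 0 8 1" --pt "0 0 0 0 0 8 1"

```text
t: 39.9
tcp_pos: [0.3868, 0.0871, 0.2248]
tool_rot: [0.487, 0.873, -0.001, -0.001]
force: [-0.9, 0.2, -0.6]
finger_gap: 1.005
gripper_force: 0.0
```

>>> drive_tool --pt "0 0 0 0 0 8 1" --pt "0 0 0 0 0 8 1" --pt "0 0 0 0 0 8 1" --pt "0 0 0 0 0 8 1" --pt "0 0 0 0 0 0 1" --pt "0 0 0 0 0 0 1"

```text
t: 40.5
tcp_pos: [0.3872, 0.0871, 0.2254]
tool_rot: [0.706, 0.708, -0.001, -0.001]
force: [0.8, -0.1, -0.5]
finger_gap: 0.999
gripper_force: 0.0
```

```bash
python3 need.py .673 -.011 90
python3 - <<'E'
from m2 import *
s=snap("scene");P=world(s);z=P[...,2];hs=cv2.cvtColor(s["image"],cv2.COLOR_RGB2HSV)
o=(hs[...,0]<20)&(hs[...,1]>150)
for nm,x,y,rad in(("pitcher",.4966,.219,.075),("orange",.6745,-.011,.045)):
    q=P[o&(np.hypot(P[...,0]-x,P[...,1]-y)<rad)&(z>.02)&(z<.2)]; zt=np.percentile(q[:,2],98); r=q[q[:,2]>zt-.009]; c=np.array(circ(r)); A=np.c_[r[:,:2]-c[:2],np.ones(len(r))]; print(nm,zt.round(4),(c*1000).round(1),np.linalg.lstsq(A,r[:,2],rcond=None)[0].round(3))
E
```

```text
tcp [0.3872 0.0871 0.2254] yaw 90.22 tool shift at goal yaw [-0.0981  0.2858  0.    ] turn [-0.11 -0.01  0.22] q6 -0.07
pitcher 0.1834 [496.3 219.7  54.9] [0.002 0.004 0.18 ]
orange 0.0905 [674.6 -11.4  27.5] [ 0.006 -0.018  0.087]
```

The pitcher's rim is at 183 mm and level, so it is on the floor of its well. Now the orange tumbler.

>>> drive_tool --pt "-0.006 0.018 0 0 0 0.2 1" --pt "-0.012 0.035 0 0 0 0 1" --pt "-0.012 0.035 0 0 0 0 1" --pt "-0.012 0.035 0.015 0 0 0 1" --pt "-0.012 0.035 0.015 0 0 0 1" --pt "-0.012 0.035 0.015 0 0 0 1" --pt "-0.012 0.035 0.015 0 0 0 1" --pt "-0.012 0.035 0.015 0 0 0 1" --pt "-0.008 0.022 0.015 0 0 0 1" --pt "0 0 0 0 0 0 1"

```text
t: 41.55
tcp_pos: [0.674, -0.0129, 0.1327]
tool_rot: [0.708, 0.706, -0.001, -0.001]
force: [-0.8, -0.2, 0.1]
finger_gap: 1.004
gripper_force: 0.0
```

>>> drive_tool --pt "0 0 0 0 0 0 1" --pt "0 0 0 0 0 0 1"

```text
t: 41.75
tcp_pos: [0.6716, -0.0109, 0.1365]
tool_rot: [0.708, 0.707, -0.0, -0.0]
force: [0.3, 0.1, -0.4]
finger_gap: 0.997
gripper_force: 0.0
```

```bash
python3 need.py .6725 -.011 90
```

```text
tcp [ 0.6716 -0.0109  0.1365] yaw 89.92 tool shift at goal yaw [-0.0001  0.0009  0.    ] turn [-0.06 -0.02 -0.08] q6 -0.18
```

>>> drive_tool --pt "0 0.001 0.02 0 0 0 1" --pt "0 0 0.025 0 0 0 1" --pt "0 0 0.025 0 0 0 1" --pt "0 0 0.02 0 0 0 1" --pt "0 0 0.015 0 0 0 1" --pt "0 0 0.006 0 0 0 1" --pt "0 0 0 0 0 0 1"

```text
t: 42.45
tcp_pos: [0.6732, -0.0112, 0.0251]
tool_rot: [0.708, 0.706, -0.0, -0.0]
force: [0.8, -0.8, -0.0]
finger_gap: 0.998
gripper_force: 0.0
```

>>> drive_tool --pt "0 0 0 0 0 0 -1" --pt "0 0 0 0 0 0 -1" --pt "0 0 0 0 0 0 -1" --pt "0 0 0 0 0 0 -1" --pt "0 0 0 0 0 0 -1" --newtons 30

```text
t: 42.95
tcp_pos: [0.6747, -0.0117, 0.0267]
tool_rot: [0.708, 0.706, 0.001, 0.001]
force: [-1.3, -0.1, 5.8]
finger_gap: 0.658
gripper_force: 32.3
```

>>> drive_tool --pt "0 0 -0.005 0 0 0 -1" --pt "0 0 -0.015 0 0 0 -1" --pt "0 0 -0.02 0 0 0 -1" --pt "0 0 -0.02 0 0 0 -1" --pt "0 0 0 0 0 0 -1" --pt "0 0 0 0 0 0 -1"

```text
t: 43.55
tcp_pos: [0.6738, -0.0115, 0.0858]
tool_rot: [0.708, 0.706, 0.0, 0.0]
force: [-0.9, 0.9, -1.0]
finger_gap: 0.662
gripper_force: 32.2
```

```bash
python3 tm.py orange x13.png; python3 need.py .4865 .0897 90
python3 - <<'E'
from m2 import *
s=pickle.load(open("scene0.pkl","rb")); y=cv2.GaussianBlur(s["image"][...,0].astype(np.float32),(0,0),0.7)
s2=snap("scene"); 
for nm,S in(("start",s),("now",s2)):
    y=cv2.GaussianBlur(S["image"][...,0].astype(np.float32),(0,0),0.7); bh=cv2.morphologyEx(y,cv2.MORPH_BLACKHAT,np.ones((7,7)))
    v,u=np.nonzero(bh>8); X=cast(S,np.c_[u,v],.014); X=X[np.abs(np.hypot(X[:,0]-489.5,X[:,1]-90)-38)<8]
    for _ in range(4):
        c=np.array(circ(X)); d=np.abs(np.hypot(X[:,0]-c[0],X[:,1]-c[1])-c[2]); X=X[d<max(2.5,1.5*np.median(d))]
    print(nm,"small well",len(X),c.round(1))
E
```

```text
600 zpct [0.0633 0.068  0.1489 0.1524]
side fit [676.4 -11.2  27.6]
tcp [ 0.673  -0.0113  0.0848] yaw 89.87 tool shift at goal yaw [ 0.101  -0.1865  0.    ] turn [-0.06 -0.01 -0.13] q6 -0.18
start small well 18 [483.8 103.2  27.1]
now small well 43 [487.7  90.4  37.3]
```

Lifted cleanly. The small well measures r = 37 mm, where computed. I carry the tumbler there and lower it.

>>> drive_tool --pt "0.01 -0.0185 0 0 0 0 -1" --pt "0.017 -0.031 0 0 0 0 -1" --pt "0.017 -0.031 0 0 0 0 -1" --pt "0.017 -0.031 0 0 0 0 -1" --pt "0.017 -0.031 0 0 0 0 -1" --pt "0.013 -0.025 0 0 0 0 -1" --pt "0.0105 -0.02 0 0 0 0 -1" --pt "0 0 0.02 0 0 0 -1" --pt "0 0 0.02 0 0 0 -1" --pt "0 0 0 0 0 0 -1"

```text
t: 44.65
tcp_pos: [0.4839, 0.0906, 0.0428]
tool_rot: [0.708, 0.706, -0.002, -0.002]
force: [-0.2, 0.1, -1.3]
finger_gap: 0.658
gripper_force: 32.4
```

```bash
python3 tm.py orange x14.png; python3 need.py .4855 .0897 90
```

```text
435 zpct [0.0202 0.0246 0.1053 0.1118]
side fit [486.3  90.8  27.5]
tcp [0.4849 0.0905 0.0438] yaw 89.87 tool shift at goal yaw [-0.0008  0.0006  0.    ] turn [-0.25 -0.01 -0.13] q6 -0.04
```

>>> drive_tool --pt "0 0.001 0.003 0 0 0 -1" --pt "0 0 0.003 0 0 0 -1" --pt "0 0 0.002 0 0 0 -1" --pt "0 0 0.001 0 0 0 -1" --pt "0 0 0 0 0 0 -1"

```text
t: 45.2
tcp_pos: [0.4875, 0.0904, 0.0363]
tool_rot: [0.708, 0.706, 0.0, 0.0]
force: [-0.2, 0.6, -0.9]
finger_gap: 0.657
gripper_force: 32.4
```

>>> drive_tool --pt "0 0 0.001 0 0 0 -1" --pt "0 0 0 0 0 0 -1"

```text
t: 45.4
tcp_pos: [0.4874, 0.0904, 0.0353]
tool_rot: [0.708, 0.706, 0.0, 0.0]
force: [-0.7, -0.3, -1.2]
finger_gap: 0.659
gripper_force: 32.4
```

>>> drive_tool --pt "0 0 0.0007 0 0 0 -1" --pt "0 0 0 0 0 0 -1"

```text
t: 45.6
tcp_pos: [0.4875, 0.0905, 0.0347]
tool_rot: [0.708, 0.706, 0.0, 0.0]
force: [0.6, 0.6, 2.7]
finger_gap: 0.658
gripper_force: 32.5
```

>>> drive_tool --pt "0 0 0.0004 0 0 0 -1" --pt "0 0 0 0 0 0 -1"

```text
t: 45.8
tcp_pos: [0.4875, 0.0904, 0.0347]
tool_rot: [0.708, 0.706, 0.0, 0.0]
force: [-1.2, -0.6, 6.7]
finger_gap: 0.66
gripper_force: 32.8
```

Contact. I release, rise straight up and check everything.

>>> drive_tool --pt "0 0 -0.001 0 0 0 0.6" --pt "0 0 0 0 0 0 1" --pt "0 0 0 0 0 0 1" --pt "0 0 0 0 0 0 1" --pt "0 0 -0.01 0 0 0 1" --pt "0 0 -0.03 0 0 0 1" --pt "0 0 -0.04 0 0 0 1" --pt "0 0 -0.04 0 0 0 1" --pt "0 0 -0.04 0 0 0 1" --pt "0 0 -0.04 0 0 0 1"

```text
t: 46.8
tcp_pos: [0.4868, 0.0905, 0.2374]
tool_rot: [0.708, 0.706, 0.0, 0.0]
force: [0.7, -0.0, -0.5]
finger_gap: 1.003
gripper_force: 0.0
```

>>> drive_tool --pt "0 0 -0.03 0 0 0 1" --pt "0 0 0 0 0 0 1" --pt "0 0 0 0 0 0 1" --pt "0 0 0 0 0 0 1"

```text
t: 47.2
tcp_pos: [0.4861, 0.0905, 0.264]
tool_rot: [0.708, 0.706, -0.001, -0.001]
force: [-0.5, -0.0, 1.0]
finger_gap: 1.001
gripper_force: 0.0
```

Run:
```python
from m2 import *
s=snap("scene");P=world(s);z=P[...,2];hs=cv2.cvtColor(s["image"],cv2.COLOR_RGB2HSV)
for nm,x,y,rad,hi in(("bowl",.506,-.111,.075,.09),("steel",.495,-.241,.04,.12),("pitcher",.4966,.219,.075,.2),("orange",.4885,.090,.042,.12),("green",.646,.301,.045,.12)):
    q=P[(np.hypot(P[...,0]-x,P[...,1]-y)<rad)&(z>.02)&(z<hi)]; zt=np.percentile(q[:,2],97); r=q[q[:,2]>zt-.009]; c=np.array(circ(r)); A=np.c_[r[:,:2]-c[:2],np.ones(len(r))]; print(nm,zt.round(4),(c*1000).round(1),np.linalg.lstsq(A,r[:,2],rcond=None)[0].round(3))
m=(hs[...,1]<70)&(hs[...,2]>60)&(np.abs(P[...,0]-.4)<.045)&(P[...,1]>-.27)&(P[...,1]<-.04)&(z<.035)&(z>.004); q=P[m]; print("spoon",len(q),"y",np.percentile(q[:,1],[2,98]).round(3),"z",np.percentile(q[:,2],[5,50,95]).round(4))
save(cv2.resize(s["image"][90:300,90:400],(800,542),interpolation=3),"c15.png"); print(manip.sense()["tcp_pos"].round(3))
```

```text
bowl 0.0691 [ 506.9 -111.8   58.1] [-0.003  0.001  0.066]
steel 0.0988 [ 494.6 -239.7   27.1] [-0.014  0.008  0.096]
pitcher 0.1829 [496.2 219.9  54.9] [ 0.004 -0.001  0.18 ]
orange 0.0984 [489.8  90.7  27.5] [0.001 0.022 0.095]
green 0.0909 [646.6 301.6  26.7] [-0.002  0.017  0.088]
spoon 174 y [-0.255 -0.057] z [0.0105 0.0165 0.0231]
[0.486 0.09  0.264]
```

View pics/c15.png

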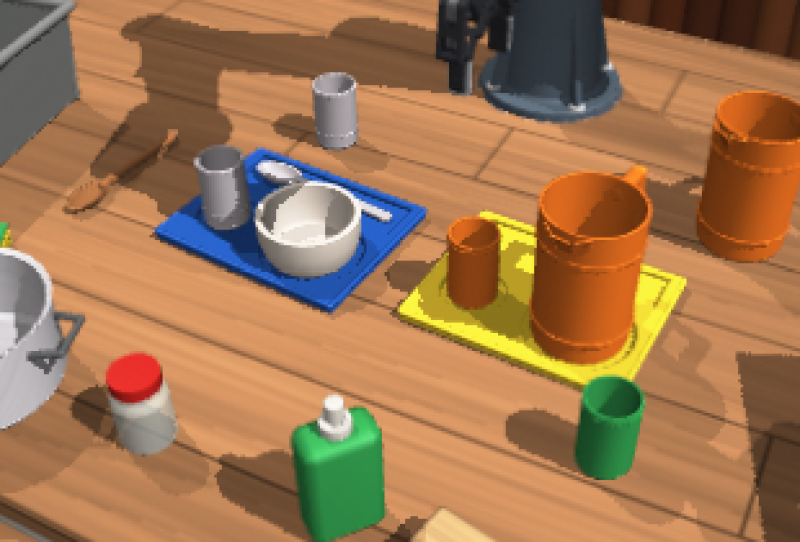

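The picture shows both trays laid up: bowl (308,230), steel tumbler (222,190), spoon (320,190), pitcher (590,270) and orange tumbler (472,262). The green tumbler and wooden spoon are untouched and the gripper is clear, so I hand in.

```bash
python3 -c "
from station import manip
print(manip.sign_off())"
```

```text
the job is handed in; nothing more can be done
None
```

I laid up both trays in the order asked and handed the job in at about 47 s of the 144 s; my last camera check showed all five things level on their recess floors, the wooden spoon and green tumbler where they were, and the gripper clear, though the hand-in returned no verdict.

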